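# Pour the battery sticks into the charger

## Robot

A 6-joint arm with a two-finger parallel gripper is mounted at the origin on the work surface. World frame = base frame: x ahead of the robot, y to its left, z up, the work surface at z = 0. Lengths are in m, angles in rad, forces in N, time in s.
With the tool pointing down it reaches from about 0.35 to 0.875 m from the base axis. Payload 4.2 kg.
Tool frame: the origin (TCP) lies at the very end of the fingers, on their centre line; the grasp point (between the pads) lies 19 mm behind it (r.tcp_to_grasp is the distance from the TCP to the grasp point, in m); x points along the fingers, y is the direction in which the jaws open and shut, and the axes are right-handed (so a half turn about x gives the same grasp; the last joint's range is limited). The gripper opens to 85 mm and grips with 20 to 120 N. Pads are 22 mm wide; open, the fingers measure 114 mm over their backs; the gripper's body (76 mm by 85 mm) begins 54 mm behind the grasp point. The pads swing forward as they close: fully open they stand 13 mm farther back than shut.
Start: joints at [-0.906, 0.385, 0.008, 0, -1.194, -0.259], TCP at [0.247, -0.574, 0.231] pointing down, gripper open.
Joint ranges: [-3.14, 3.14], [-1.21, 2.06], [-1.07, 1.41], [-3.16, 2.05], [-2.99, -0.16], [-3.1, 3.1]. Speed limits (rad/s): [2.79, 2.79, 3.14, 3.14, 3.14, 3.14].

## Interface

Orientations are given as a unit quaternion [w, x, y, z].
In Python, from workcell import status, vision, job, r gives the robot as it stands.
- The arm moves only by the tool move_arm, never from a script. Its argument "series" is a list of rows, each a list of 3 entries, a list of its own where there are three numbers: the shift along the tool's x, y, z in m, then the turn about the tool's x in degrees, then the gripper's target within -1 to 1 (shut at 1, half-way at 0, fully open at -1). A call has 1 to 20 rows; each row is the pose to reach, as a shift and turn from the pose commanded when the call began, along the tool's axes at that moment; what a row does not reach only later rows make up. A row lasts 1/10 s, in which the tool goes at most 50 mm and 8.59 degrees, less where a joint would pass 70% of its speed; a pose out of reach is approached as far as the arm can. A call with a gripper value outside its range is refused whole. The fingers move at their own pace and stop on an object; the grip force is fixed at half the most. Time passes only in rows, so rows that repeat a pose let the fingers close. It gives the time, the measured TCP pose, the force and the opening at its end, in the units of the state.
- status.get_state(): the state, without advancing time (a new reading comes with each control period).
- vision.read_camera(name): name is "side" or "top" or "wrist"; returns the picture (420x560x3 uint8, red, green, blue); there is no depth.
- vision.get_calibration(name): a dict with "K" (3x3 intrinsics, pixels), "eye" and "attitude" of the camera in the world. Camera axes: x right, y down, z forward; pixel columns grow to the right and rows downward; lengths in m; the calibration is good to about 2 mm. The wrist camera is an equidistant fisheye: a pixel r from the principal point sees the ray r / f radians off the axis. A picture is of the moment at which its call begins: read the wrist's pose just before it. get_calibration takes no time and is no camera call; for the wrist camera it gives the pose at the moment of the call.
- job.finish_job(): hands the job in, once; it reports no verdict.
The state is a dict: "time_s": time; "q": joint angles; "joint_vel": joint speeds; "joint_efforts": joint torques, N m; "ee_pos": TCP position; "eef_rot": TCP orientation; "force": force on the tool from outside, world axes, zero at the start; "torque": the same for the moment, N m; "gripper_width": finger opening in m.
Only numpy, scipy, OpenCV 4.12 (cv2) and the standard library are available. Lean on these libraries where they do the work, as an engineer would, in place of code of your own. Each camera call takes 0.05 s, during which the arm holds its last target. There are 200 camera calls.

## Task

Put the radio batteries on charge: take the lid off the orange scoop, pour its green sticks down the yellow ramp so that they roll into the charger's grooves, and lay the sticks from the aluminium stand (and any that went astray) in free grooves too. Only when every stick lies in a groove of its own, push the red switch lever fully over to on. Leave the empty scoop standing in the middle of its blue mat with its lid back on, and do not disturb the other things on the desk.

Things in the scene. Friction and masses are not known exactly. Their poses are not given: they have to be found in the camera images.
- deck: Deck of the fixed battery charger: a surface sloping 20 degrees, 287 mm long, with a yellow ramp and then six grooves across it. Origin: middle of its top edge, in the surface, 134 mm above the desk; x down the slope, y along the grooves, z square out of the surface. Groove k (0 to 5) spans x 70 + 36k to 96.5 + 36k mm and is 22 mm deep; between them flat lands.
- ramp (a point): Point on the ramp's surface, on its centre line, 15 mm below its open top edge. The ramp is 70 mm long; its side walls, 25 mm high, narrow downhill from 130 to 106 mm apart. Sticks poured here roll down into the nearest free groove; sticks that roll in a bunch may stall on each other, and then a light press or push helps.
- groove0 (a point): Rest point of a stick's middle in groove 0, the highest, on its downhill side, 11 mm below the deck surface. Grooves are 106 mm long, with side walls 25 mm above the deck and, after groove 5, an end stop 23 mm high with a 50 mm gap in its middle for fingers. A stick in a groove is flush with the deck, so later sticks roll over it to the next free one.
- switch (a joint): The charger's switch, a toggle lever with a red ball end on a grey block beyond the low end of the charger: about 0 is off, 1.0 rad is on (end stop). The lever stays where it is left; about 1 N at the ball moves it.
- switch_tip (a point): Centre of the red ball, 26 mm in diameter. The lever is 70 mm long and swings about the level line down the charger's length, on a pivot 30 mm above the desk; off, the ball leans 0.5 rad to the deck's +y side (towards the robot); push it 67 mm over to the deck's -y side for on.
- mat: Fixed blue mat, 190 x 190 x 4 mm, the scoop's place. Origin: centre of its underside, on the desk.
- scoop: Loose orange scoop, 0.25 kg, 120 x 112 mm, walls 50 mm high, open at the front (+x). Origin: centre of its underside; x to the front, y along the sticks in it. Its floor rises 8 degrees towards the front, so the sticks, lying across it side by side, stay in until it is tipped front down. At the back a black upright grip plate, 12 mm thick (x), 50 wide (y), up to z 115 mm, its middle 62 mm behind the origin; pinch it front to back near z 90 mm.
- scoop_lip (a point): Middle of the front edge of the scoop's floor, over which the sticks roll out: 52 mm before the origin, 23 mm above the underside. The floor is 104 mm wide and long. The foot ends 32 mm short of this edge; ahead of it nothing hangs more than 7 mm below the edge. The sticks start to roll at a tip of about 0.2 rad.
- lid_seat (a point): Where the lid's origin is when the lid sits on the scoop: over the scoop's origin, 50 mm above its underside.
- lid: Loose white lid of the scoop, 0.12 kg, 112 (x) x 128 (y) x 5 mm, with rims 14 mm deep below along both sides and the front; 4 mm play each way on the scoop. Origin in the plate's underside; axes as the scoop's when on. Red grip fin 14 mm thick (y), 60 mm long (x, centred at x 8 mm), up to z 41 mm; pinch it across y at z about 27 mm.
- stand: Fixed two-place aluminium stand, 100 x 130 mm, base 8 mm thick. Origin: centre of its underside. Sticks lie along its x at y = -35 and +35 mm, their axis 33 mm above the desk, each on two black saddles 8 mm thick at x = -36 and +36 mm; between the saddles it is clear for fingers.
- stick0: Green battery stick, a round rod 22 mm in diameter and 100 mm long, 0.08 kg, that starts in the scoop under the lid. Origin: its middle; x along its axis.
- stick1: Green battery stick, a round rod 22 mm in diameter and 100 mm long, 0.08 kg, that starts in the scoop under the lid. Origin: its middle; x along its axis.
- stick2: Green battery stick, a round rod 22 mm in diameter and 100 mm long, 0.08 kg, that starts in the scoop under the lid. Origin: its middle; x along its axis.
- stick3: Green battery stick, a round rod 22 mm in diameter and 100 mm long, 0.08 kg, that starts in the scoop under the lid; may be absent. Origin: its middle; x along its axis.
- stick4: Green battery stick, a round rod 22 mm in diameter and 100 mm long, 0.08 kg, that starts in the stand; may be absent. Origin: its middle; x along its axis.
- stick5: Green battery stick, a round rod 22 mm in diameter and 100 mm long, 0.08 kg, that starts in the stand; may be absent. Origin: its middle; x along its axis.
- mug: Bystander: blue mug. Leave alone.
- phone: Bystander: black phone lying flat, 150 x 72 mm. Leave alone.
- key: Bystander: steel Morse paddle key, 90 x 75 mm, 48 mm high. Leave alone.
- microphone: Bystander: black hand microphone, 100 mm. Leave alone.
- marker: Bystander: blue marker pen cap, 85 mm. Leave alone.

How it is judged:
By the outcome, as a careful person would: the job done as asked, in the order asked, and still so for the second after the job is handed in, with the robot touching nothing.
Of stick3, stick4, stick5 only 1 to 3 are there at a start; the rules pass over those that are not, and their reading is None.
At some moment in a run one of lid, scoop may be knocked a few centimetres aside while the robot is not near it.
It also fails if it takes over 210 s, if anything falls off the work surface, if the arm or the gripper's body presses on something with over 40 N, if the wrist force passes 120 N, or if a joint passes its speed limit or range.

## Working session

There is one attempt and no reset: what is moved stays moved. The work goes in short steps, Python scripts to look and compute and a tool call to move; the robot and the scene stay as the last step left them, time stands still between calls to the robot, and variables do not carry over. Pictures are saved under pics/ and viewed, about 12 in all and at most 16, crops included, and the job is handed in when it is done.

Besides the shell and the picture viewer there is one more tool, called after "Emit:" in YAML: its name, and indented under it one key for each argument. move_arm: Moves the arm, as the interface text tells. Its arguments: {"type":"object","properties":{"series":{"type":"array","items":{"type":"array"}}},"required":["series"]}

```bash
ls; mkdir -p pics; cat > h.py <<'E'
import numpy as np, cv2
from scipy.spatial.transform import Rotation as R
from workcell import status, vision, job, r
def Rq(q): return R.from_quat([q[1],q[2],q[3],q[0]]).as_matrix()
def shot(n,fn,crop=None,s=1):
    c=vision.get_calibration(n); im=vision.read_camera(n)
    np.save('pics/'+fn+'.npy',im)
    o=im[:,:,::-1]
    if crop: o=o[crop[1]:crop[3],crop[0]:crop[2]]
    if s!=1: o=cv2.resize(o,None,fx=s,fy=s,interpolation=cv2.INTER_CUBIC)
    cv2.imwrite('pics/'+fn+'.png',o); return c
E
python3 - <<'E'
from h import *
s=status.get_state(); print(s)
for n in ['side','top','wrist']: print(n,vision.get_calibration(n))
a=shot('side','side0');b=shot('top','top0');
E
```

```text
pics
{'time_s': 0.0, 'q': array([-9.06369172e-01,  3.85529543e-01,  6.63787437e-03, -5.02200878e-04,
       -1.19401539e+00, -2.58603701e-01]), 'joint_vel': array([ 1.52770160e-03,  1.80251484e-03, -2.89585707e-03, -1.58424344e-03,
        1.97302657e-05, -1.15019934e-03]), 'joint_efforts': array([-1.33097528e-03, -3.92292452e+01,  1.88400275e+01,  4.18623939e+00,
       -4.68924176e-03, -3.13563874e-05]), 'ee_pos': array([ 0.24652323, -0.57368895,  0.23024214]), 'eef_rot': array([ 0.69242799, -0.14169178,  0.69279709,  0.14317512]), 'force': array([ 0.55302504, -0.16962403, -0.38478483]), 'torque': array([-0.01158207, -0.06326231, -0.03655279]), 'gripper_width': 0.08543893099818674}
side {'K': array([[526.41056953,   0.        , 275.91046319],
       [  0.        , 526.41056953, 210.13298738],
       [  0.        ,   0.        ,   1.        ]]), 'eye': array([ 0.42901071, -1.25926554,  1.30408176]), 'attitude': array([-0.40047601,  0.91495536, -0.04433699,  0.02258089])}
top {'K': array([[501.0789366 ,   0.        , 276.56150058],
       [  0.        , 501.0789366 , 208.97770624],
       [  0.        ,   0.        ,   1.        ]]), 'eye': array([ 4.46693251e-01, -9.83651847e-05,  1.63152386e+00]), 'attitude': array([-0.03045294,  0.70752186, -0.70541578,  0.02956363])}
wrist {'K': array([[325.1922621 ,   0.        , 280.43219536],
       [  0.        , 325.1922621 , 213.59092593],
       [  0.        ,   0.        ,   1.        ]]), 'eye': array([ 0.17852863, -0.60297414,  0.37344375]), 'attitude': array([0.07993491, 0.5443113 , 0.82593027, 0.12318606])}
```

View pics/side0.png

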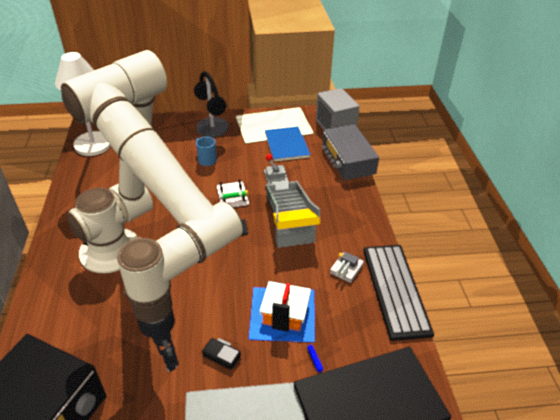

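View pics/top0.png

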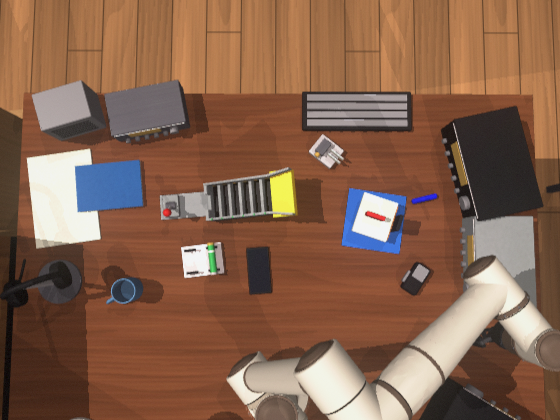

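Top picture: scoop and lid on the mat near (375,217), facing left. The charger runs left from the yellow ramp at (283,193) to the switch at (167,212), and the stand is at (203,260) with one green stick. I'll enlarge both.

```bash
python3 - <<'E'
from h import *
for n,c in [('top0',(150,130,420,290)),('side0',(210,140,340,350))]:
    o=np.load(f'pics/{n}.npy')[c[1]:c[3],c[0]:c[2],::-1]
    s=2.9 if n=='top0' else 2.8
    o=cv2.resize(o,None,fx=s,fy=s,interpolation=cv2.INTER_CUBIC)
    cv2.imwrite(f'pics/{n}c.png',o)
E
```

```text
(no output)
```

View pics/top0c.png

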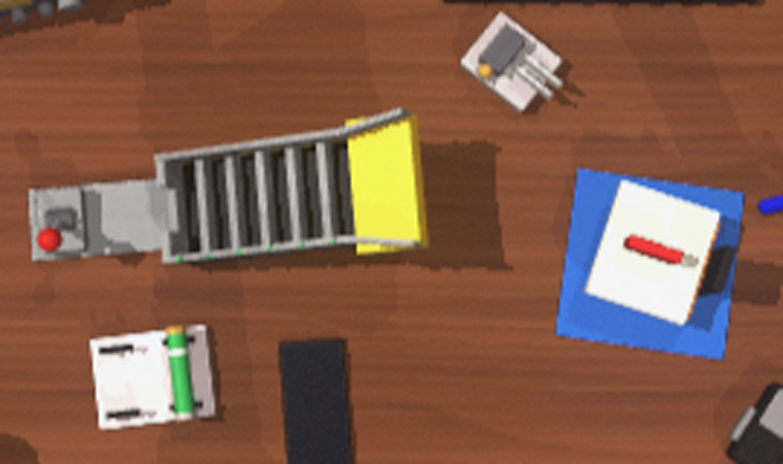

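View pics/side0c.png

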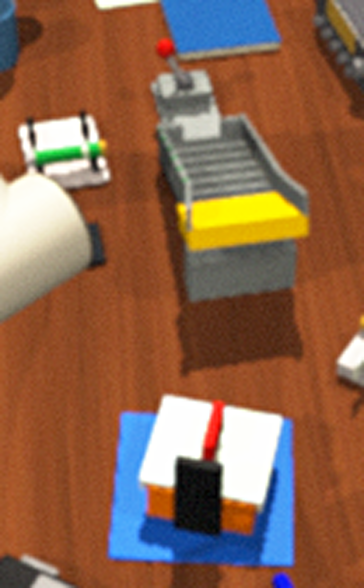

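```bash
cat >> h.py <<'E'
def ray(c,p,fish=False):
    K=c['K']; d=np.array([(p[0]-K[0,2])/K[0,0],(p[1]-K[1,2])/K[1,1]])
    if fish:
        t=np.hypot(*d); d=np.r_[np.sin(t)*d/max(t,1e-9),np.cos(t)]
    else: d=np.r_[d,1]
    return Rq(c['attitude'])@d
def atz(c,p,z,fish=False):
    d=ray(c,p,fish); return c['eye']+d*(z-c['eye'][2])/d[2]
def tri(obs):  # [(c,p,fish)]
    A=np.zeros((3,3));b=np.zeros(3)
    for c,p,f in obs:
        d=ray(c,p,f);d/=np.linalg.norm(d);M=np.eye(3)-np.outer(d,d);A+=M;b+=M@c['eye']
    x=np.linalg.solve(A,b); return x,[float(np.linalg.norm(np.cross(x-c['eye'],ray(c,p,f)/np.linalg.norm(ray(c,p,f))))) for c,p,f in obs]
def proj(c,X,fish=False):
    v=Rq(c['attitude']).T@(np.asarray(X)-c['eye']);K=c['K']
    if fish:
        s=np.hypot(v[0],v[1]);t=np.arctan2(s,v[2]);u=v[:2]/s*t
    else: u=v[:2]/v[2]
    return np.array([K[0,0]*u[0]+K[0,2],K[1,1]*u[1]+K[1,2]])
E
python3 - <<'E'
from h import *
np.set_printoptions(precision=4,suppress=True)
T=vision.get_calibration('top');S=vision.get_calibration('side')
t=lambda a,b:(150+a/2.9,130+b/2.9)
s=lambda a,b:(210+a/2.8,140+b/2.8)
print('mat',[atz(T,t(*p),.004)[:2] for p in [(578,168),(743,192),(724,358),(556,332)]])
print('lid',[atz(T,t(*p),.059)[:2] for p in [(622,180),(720,212),(686,325),(586,293)]])
print('fin tops',[atz(T,t(*p),.095)[:2] for p in [(627,240),(697,261)]])
print('lid corners tri',tri([(T,t(622,180),0),(S,s(283,415),0)]),tri([(T,t(586,293),0),(S,s(163,397),0)]))
a=Rq
cos,sin=np.cos(np.radians(20)),np.sin(np.radians(20))
for x,p in [(0,(418,181)),(70,(352,187)),(101.25,(325,190)),(137.25,(295,195)),(173.25,(264,200)),(209.25,(234,205)),(245.25,(205,208))]:
    z=.134-x/1000*sin; P=atz(T,t(*p),z); print('deck',x,P,)
print('edge corners',atz(T,t(413,117),.134),atz(T,t(421,244),.134),atz(S,s(182,208),.134),atz(S,s(308,214),.134))
print('stick',[tri([(T,t(*p),0),(S,s(*q),0)]) for p,q in [((177,328),(104,147)),((184,418),(36,157))]],[atz(T,t(*p),.033) for p in [(177,328),(184,418)]])
print('stand',[atz(T,t(*p),.008)[:2] for p in [(92,340),(207,325),(214,415),(100,428)]])
print('tip',tri([(T,t(49,240),0),(S,s(165,47),0)]))
E
```

```text
mat [array([ 0.655 , -0.2356]), array([ 0.6283, -0.4211]), array([ 0.442 , -0.3964]), array([ 0.4704, -0.2093])]
lid [array([ 0.6349, -0.2754]), array([ 0.6002, -0.3815]), array([ 0.4775, -0.3426]), array([ 0.5118, -0.235 ])]
fin tops [array([ 0.5666, -0.2737]), array([ 0.5445, -0.3475])]
lid corners tri (array([ 0.6374, -0.275 ,  0.0628]), [0.002896048018314882, 0.0028960480183149485]) (array([ 0.5133, -0.235 ,  0.0592]), [0.0015719324385048959, 0.0015719324385050555])
deck 0 [ 0.6243 -0.0507  0.134 ]
deck 70 [0.6206 0.018  0.1101]
deck 101.25 [0.6185 0.0467 0.0994]
deck 137.25 [0.6144 0.0791 0.0871]
deck 173.25 [0.6102 0.1131 0.0747]
deck 209.25 [0.606  0.1465 0.0624]
deck 245.25 [0.6038 0.1794 0.0501]
edge corners [ 0.6913 -0.0455  0.134 ] [ 0.5588 -0.0538  0.134 ] [ 0.5566 -0.0179  0.134 ] [ 0.7007 -0.0416  0.134 ]
stick [(array([0.4748, 0.2097, 0.0383]), [0.0017835958870207793, 0.0017835958870208231]), (array([0.3812, 0.2009, 0.0361]), [0.0059791164038269775, 0.005979116403826997])] [array([0.4731, 0.2104, 0.033 ]), array([0.375 , 0.2014, 0.033 ])]
stand [array([0.4599, 0.3082]), array([0.4769, 0.1803]), array([0.3773, 0.1713]), array([0.3626, 0.2975])]
tip (array([0.5666, 0.3384, 0.099 ]), [0.0021300788114113627, 0.0021300788114113228])
```

```bash
cat >> h.py <<'E'
def plan(*tg):
    """tg: (x,y,z,jawyaw_deg) TCP targets -> shift along tool axes and turn from the current pose"""
    s=status.get_state(); M=Rq(s['eef_rot']); y0=np.degrees(np.arctan2(M[1,1],M[0,1]))
    print('t',round(s['time_s'],2),'pos',s['ee_pos'].round(4),'jaw',round(y0,1),'F',s['force'].round(1),'w',round(s['gripper_width'],4),'tilt',M[2,0].round(4),'q6',s['q'][5].round(2))
    for t in tg:
        d=M.T@(np.array(t[:3])-s['ee_pos']); a=-((t[3]-y0+90)%180-90)
        print('shift',(d).round(4).tolist(),'turn',round(a,1),'alt',round(a-180*np.sign(a),1))
E
python3 - <<'E'
from h import *
plan((.557,-.306,.25,162.7))
E
```

```text
t 0.1 pos [ 0.2465 -0.5738  0.2303] jaw 113.2 F [-0.3 -0.6 -0.4] w 0.0853 tilt -1.0 q6 -0.26
shift [-0.0195, 0.1235, 0.3909] turn -49.5 alt 130.5
```

Emit:
move_arm:
  series:
    - [[-0.02,0.1235,0.391],-49.5,-1]
    - [[-0.02,0.1235,0.391],-49.5,-1]
    - [[-0.02,0.1235,0.391],-49.5,-1]
    - [[-0.02,0.1235,0.391],-49.5,-1]
    - [[-0.02,0.1235,0.391],-49.5,-1]
    - [[-0.02,0.1235,0.391],-49.5,-1]
    - [[-0.02,0.1235,0.391],-49.5,-1]
    - [[-0.02,0.1235,0.391],-49.5,-1]
    - [[-0.02,0.1235,0.391],-49.5,-1]
    - [[-0.02,0.1235,0.391],-49.5,-1]
    - [[-0.02,0.1235,0.391],-49.5,-1]
    - [[-0.02,0.1235,0.391],-49.5,-1]
    - [[-0.02,0.1235,0.391],-49.5,-1]
    - [[-0.02,0.1235,0.391],-49.5,-1]

```text
time_s: 1.5
ee_pos: [0.5564, -0.3074, 0.2515]
eef_rot: [0.57, -0.419, 0.57, 0.419]
force: [-0.4, -0.1, 0.3]
gripper_width: 0.0857
```

```bash
python3 - <<'E'
from h import *
c=shot('wrist','w1',s=1.4); plan((.557,-.306,.25,162.7)); np.save('pics/w1c.npy',c,allow_pickle=True); print(c['eye'])
E
```

```text
t 1.55 pos [ 0.5565 -0.3072  0.2515] jaw 162.7 F [-0.   0.2  0.7] w 0.0854 tilt -1.0 q6 -0.05
shift [0.0015, -0.0001, 0.0013] turn -0.0 alt 180.0
[ 0.53416419 -0.37774192  0.39474169]
```

View pics/w1.png

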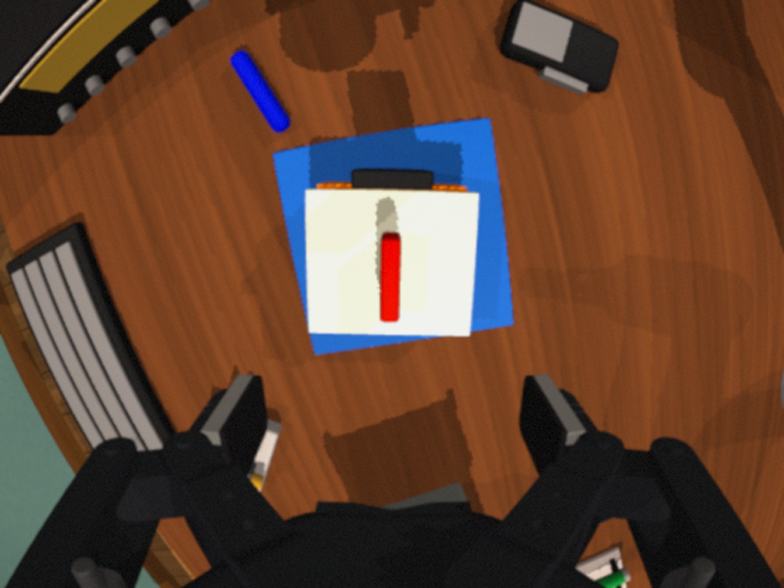

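Wrist view: fin top from (391,234) to (389,321), lid corners (306,190), (479,193), (470,335), (308,332).

```bash
python3 - <<'E'
from h import *
np.set_printoptions(precision=4,suppress=True)
c=np.load('pics/w1c.npy',allow_pickle=True).item()
w=lambda a,b:(a/1.4,b/1.4)
T=vision.get_calibration('top')
t=lambda a,b:(150+a/2.9,130+b/2.9)
f=[atz(c,w(*p),.095,True) for p in [(391,234),(389.5,321)]]
print('fin',f,(f[0]+f[1])/2,np.degrees(np.arctan2(*(f[1]-f[0])[[1,0]])))
L=[atz(c,w(*p),.059,True) for p in [(306,190),(479,193),(470,335),(308,332)]]
print('lid',L,sum(L)/4)
print('h',tri([(c,w(390,321),True),(T,t(627,240),0)]),tri([(c,w(470,335),True),(T,t(586,293),0)]))
M=[atz(c,w(*p),.004,True) for p in [(274,154),(490,119),(512,324),(315,354)]]
print('mat',sum(M)/4)
E
```

```text
fin [array([ 0.549 , -0.3344,  0.095 ]), array([ 0.5683, -0.2763,  0.095 ])] [ 0.5587 -0.3053  0.095 ] 71.62429705348887
lid [array([ 0.6008, -0.3802,  0.059 ]), array([ 0.4792, -0.3398,  0.059 ]), array([ 0.5146, -0.2335,  0.059 ]), array([ 0.6374, -0.2744,  0.059 ])] [ 0.558 -0.307  0.059]
h (array([ 0.5677, -0.2746,  0.0902]), [0.0007611690287651068, 0.0007611690287651688]) (array([ 0.5132, -0.2345,  0.0608]), [0.0015418518390953892, 0.0015418518390954272])
mat [ 0.5494 -0.3139  0.004 ]
```

Emit:
move_arm:
  series:
    - [[0.05,-0.0016,0.0027],1,-1]
    - [[0.09,-0.0016,0.0027],1,-1]
    - [[0.12,-0.0016,0.0027],1,-1]
    - [[0.15,-0.0016,0.0027],1,-1]
    - [[0.17,-0.0016,0.0027],1,-1]
    - [[0.188,-0.0016,0.0027],1,-1]
    - [[0.188,-0.0016,0.0027],1,-1]
    - [[0.188,-0.0016,0.0027],1,1]
    - [[0.188,-0.0016,0.0027],1,1]
    - [[0.188,-0.0016,0.0027],1,1]
    - [[0.188,-0.0016,0.0027],1,1]
    - [[0.188,-0.0016,0.0027],1,1]
    - [[0.188,-0.0016,0.0027],1,1]
    - [[0.188,-0.0016,0.0027],1,1]

```text
time_s: 2.95
ee_pos: [0.56, -0.3044, 0.0641]
eef_rot: [0.573, -0.415, 0.573, 0.414]
force: [0.0, 0.8, 3.4]
gripper_width: 0.0129
```

Emit:
move_arm:
  series:
    - [[-0.01,0,0],0,1]
    - [[-0.03,0,0],0,1]
    - [[-0.06,0,0],0,1]
    - [[-0.09,0,0],0,1]
    - [[-0.09,0,0],0,1]

```text
time_s: 3.45
ee_pos: [0.562, -0.3054, 0.1586]
eef_rot: [0.575, -0.417, 0.571, 0.412]
force: [0.4, 0.4, -0.1]
gripper_width: 0.0132
```

```bash
python3 - <<'E'
from h import *
plan((.425,-.13,.16,161.7),(.425,-.13,.027,161.7))
E
```

```text
t 3.45 pos [ 0.562  -0.3054  0.1586] jaw 161.8 F [ 0.4  0.4 -0.1] w 0.0132 tilt -1.0 q6 -0.07
shift [-0.0032, 0.1849, 0.1238] turn 0.1 alt -179.9
shift [0.1298, 0.1862, 0.1239] turn 0.1 alt -179.9
```

Emit:
move_arm:
  series:
    - [[0,0.033,0.022],0,1]
    - [[0,0.066,0.044],0,1]
    - [[0,0.1,0.066],0,1]
    - [[0,0.133,0.088],0,1]
    - [[0,0.166,0.11],0,1]
    - [[0,0.185,0.124],0,1]
    - [[0.04,0.185,0.124],0,1]
    - [[0.08,0.185,0.124],0,1]
    - [[0.11,0.185,0.124],0,1]
    - [[0.12,0.185,0.124],0,1]
    - [[0.127,0.185,0.124],0,1]
    - [[0.127,0.185,0.124],0,1]
    - [[0.127,0.185,0.124],0,-0.6]
    - [[0.127,0.185,0.124],0,-0.6]
    - [[0.127,0.185,0.124],0,-0.6]
    - [[0.07,0.185,0.124],0,-0.6]
    - [[0.02,0.185,0.124],0,-1]
    - [[-0.03,0.185,0.124],0,-1]
    - [[-0.03,0.185,0.124],0,-1]

```text
time_s: 5.35
ee_pos: [0.4266, -0.1289, 0.1903]
eef_rot: [0.577, -0.418, 0.569, 0.411]
force: [0.7, -0.4, -0.2]
gripper_width: 0.0853
```

```bash
python3 - <<'E'
from h import *
# scoop grip plate centre = origin - 62mm front ; view point
o=np.array([.5561,-.3135]);
plan((.54,-.37,.25,161.7),(.54,-.37,.19,161.7))
E
```

```text
t 5.35 pos [ 0.4266 -0.1289  0.1903] jaw 161.8 F [ 0.7 -0.4 -0.2] w 0.0853 tilt -0.9999 q6 -0.39
shift [-0.0578, -0.1838, -0.1935] turn 0.1 alt -179.9
shift [0.0022, -0.1829, -0.1937] turn 0.1 alt -179.9
```

Emit:
move_arm:
  series:
    - [[-0.05,-0.03,-0.03],0,-1]
    - [[-0.06,-0.06,-0.064],0,-1]
    - [[-0.06,-0.09,-0.096],0,-1]
    - [[-0.06,-0.12,-0.128],0,-1]
    - [[-0.06,-0.15,-0.16],0,-1]
    - [[-0.06,-0.18,-0.19],0,-1]
    - [[-0.06,-0.183,-0.193],0,-1]
    - [[-0.06,-0.183,-0.193],0,-1]
    - [[-0.06,-0.183,-0.193],0,-1]

```text
time_s: 6.25
ee_pos: [0.5355, -0.3685, 0.2433]
eef_rot: [0.573, -0.414, 0.573, 0.415]
force: [-0.3, 0.3, -0.1]
gripper_width: 0.0856
```

```bash
python3 - <<'E'
from h import *
c=shot('wrist','w2',s=1.4); plan((.54,-.37,.25,162.7)); np.save('pics/w2c.npy',c,allow_pickle=True)
E
```

```text
t 6.3 pos [ 0.5356 -0.3682  0.2437] jaw 161.8 F [-0.   0.3  0.7] w 0.0852 tilt -1.0 q6 0.04
shift [-0.0063, -0.0047, -0.0003] turn -0.9 alt 179.1
```

View pics/w2.png

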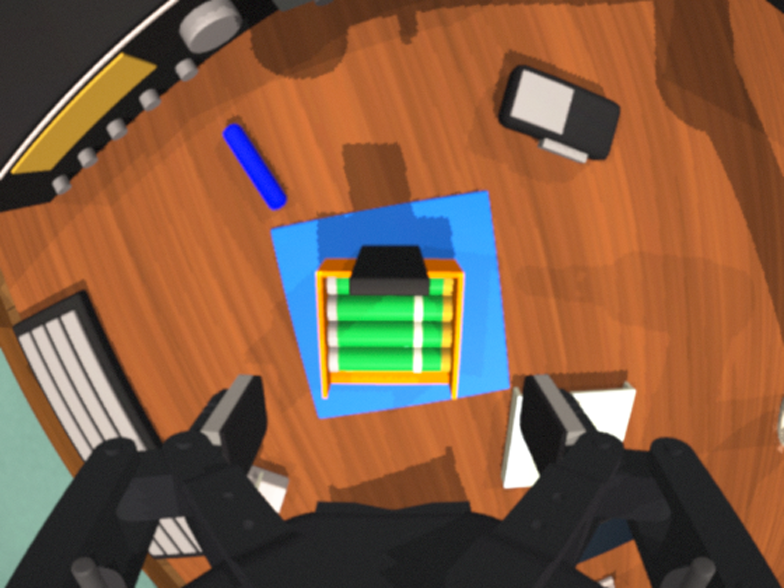

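Four sticks in the scoop, across it. The grip plate's top face runs from (350,278) to (429,293). The lid lies on the desk at (570,435).

```bash
python3 - <<'E'
from h import *
np.set_printoptions(precision=4,suppress=True)
c=np.load('pics/w2c.npy',allow_pickle=True).item()
w=lambda a,b:(a/1.4,b/1.4)
P=[atz(c,w(*p),.119,True) for p in [(350,278),(428,278),(430,293.5),(350,294)]]
print(P,sum(P)/4, np.degrees(np.arctan2(*(P[1]-P[0])[[1,0]])))
W=[atz(c,w(*p),.054,True) for p in [(318,271),(463,271),(457,397),(325,397)]]
print(W,sum(W)/4, sum(W[2:]+[-W[0],-W[1]])/2)
s=status.get_state()
g=sum(P)/4
plan((g[0],g[1],.077,161.7),(g[0],g[1],.077,161.7-90))
E
```

```text
[array([ 0.5581, -0.3822,  0.119 ]), array([ 0.5131, -0.3673,  0.119 ]), array([ 0.5148, -0.3576,  0.119 ]), array([ 0.5615, -0.3726,  0.119 ])] [ 0.5369 -0.3699  0.119 ] 161.7546114160074
[array([ 0.5906, -0.3814,  0.054 ]), array([ 0.4864, -0.347 ,  0.054 ]), array([ 0.5195, -0.2444,  0.054 ]), array([ 0.6244, -0.2789,  0.054 ])] [ 0.5552 -0.3129  0.054 ] [0.0335 0.1025 0.    ]
t 6.3 pos [ 0.5356 -0.3682  0.2437] jaw 161.8 F [-0.   0.3  0.7] w 0.0852 tilt -1.0 q6 0.04
shift [0.1667, -0.0017, -0.0013] turn 0.1 alt -179.9
shift [0.1667, -0.0017, -0.0013] turn -89.9 alt 90.1
```

Emit:
move_arm:
  series:
    - [[0.05,-0.0017,-0.0013],0,-1]
    - [[0.09,-0.0017,-0.0013],0,-1]
    - [[0.12,-0.0017,-0.0013],0,-1]
    - [[0.145,-0.0017,-0.0013],0,-1]
    - [[0.16,-0.0017,-0.0013],0,-1]
    - [[0.168,-0.0017,-0.0013],0,-1]
    - [[0.168,-0.0017,-0.0013],0,-1]
    - [[0.168,-0.0017,-0.0013],0,1]
    - [[0.168,-0.0017,-0.0013],0,1]
    - [[0.168,-0.0017,-0.0013],0,1]
    - [[0.168,-0.0017,-0.0013],0,1]
    - [[0.168,-0.0017,-0.0013],0,1]
    - [[0.164,-0.0017,-0.0013],0,1]
    - [[0.16,-0.0017,-0.0013],0,1]
    - [[0.156,-0.0017,-0.0013],0,1]
    - [[0.156,-0.0017,-0.0013],0,1]
    - [[0.156,-0.0017,-0.0013],0,1]

```text
time_s: 8.0
ee_pos: [0.537, -0.3708, 0.0869]
eef_rot: [0.573, -0.414, 0.573, 0.415]
force: [-1.0, 0.1, -6.4]
gripper_width: 0.049
```

```bash
python3 - <<'E'
from h import *
c=shot('wrist','w3',s=1.4); plan((.54,-.37,.25,162.7)); print(status.get_state()['torque']);np.save('pics/w3c.npy',c,allow_pickle=True)
E
```

```text
t 8.05 pos [ 0.537  -0.3708  0.0868] jaw 161.7 F [-0.8  0.1 -5.7] w 0.049 tilt -1.0 q6 0.04
shift [-0.1632, -0.0025, 0.0017] turn -1.0 alt 179.0
[-0.24994845  0.0753342   0.03493992]
```

View pics/w3.png

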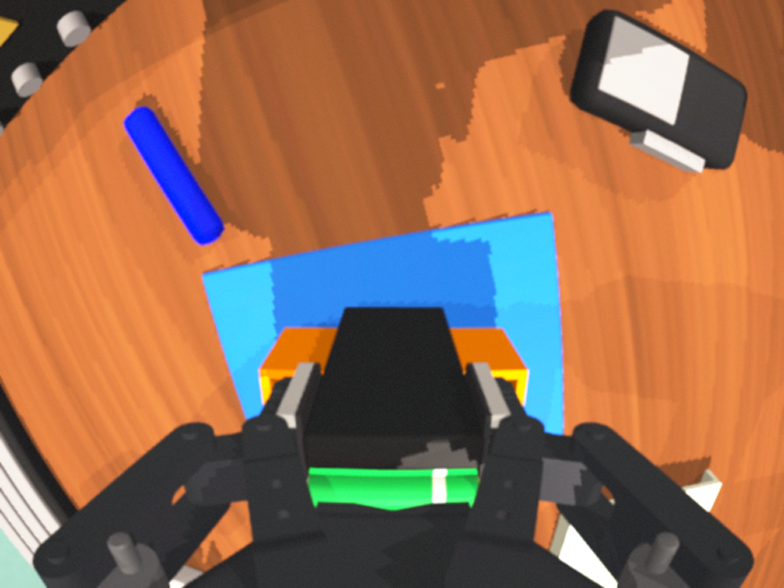

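The scoop hangs steadily, with full weight on the wrist and no sag visible. Before pouring I want a close view of the ramp, so I'll set the scoop down and do the stand's stick first.

Emit:
move_arm:
  series:
    - [[0.005,0,0],0,1]
    - [[0.01,0,0],0,1]
    - [[0.012,0,0],0,1]
    - [[0.012,0,0],0,1]
    - [[0.012,0,0],0,-1]
    - [[0.012,0,0],0,-1]
    - [[0.012,0,0],0,-1]
    - [[0.012,0,0],0,-1]
    - [[-0.04,0,0],0,-1]
    - [[-0.09,0,0],0,-1]
    - [[-0.14,0,0],0,-1]
    - [[-0.17,0,0],0,-1]
    - [[-0.17,0,0],0,-1]

```text
time_s: 9.35
ee_pos: [0.5396, -0.3725, 0.2645]
eef_rot: [0.575, -0.419, 0.571, 0.41]
force: [-0.1, -0.1, -0.0]
gripper_width: 0.0853
```

```bash
python3 - <<'E'
from h import *
# first view: camera above deck, tool z along deck x (jaw 185.1)
plan((.615,.10,.30,185.1),(.424,.206,.25,175))
E
```

```text
t 9.35 pos [ 0.5396 -0.3725  0.2645] jaw 161.8 F [-0.1 -0.1 -0. ] w 0.0853 tilt -0.9999 q6 0.04
shift [-0.0378, 0.0756, 0.4723] turn -23.3 alt 156.7
shift [0.0094, 0.2908, 0.5134] turn -13.2 alt 166.8
```

```bash
python3 - <<'E'
from h import *
plan((.69,.03,.31,95.2),(.5,.208,.25,95.2))
E
```

```text
t 9.35 pos [ 0.5396 -0.3725  0.2645] jaw 161.8 F [-0.1 -0.1 -0. ] w 0.0853 tilt -0.9999 q6 0.04
shift [-0.0464, -0.0176, 0.4292] turn 66.6 alt -113.4
shift [0.0102, 0.2192, 0.5391] turn 66.6 alt -113.4
```

Emit:
move_arm:
  series:
    - [[-0.046,-0.018,0.05],8,-1]
    - [[-0.046,-0.018,0.1],16,-1]
    - [[-0.046,-0.018,0.15],24,-1]
    - [[-0.046,-0.018,0.2],32,-1]
    - [[-0.046,-0.018,0.25],40,-1]
    - [[-0.046,-0.018,0.3],48,-1]
    - [[-0.046,-0.018,0.35],56,-1]
    - [[-0.046,-0.018,0.4],64,-1]
    - [[-0.046,-0.018,0.429],66.6,-1]
    - [[-0.046,-0.018,0.429],66.6,-1]
    - [[-0.046,-0.018,0.429],66.6,-1]
    - [[-0.046,-0.018,0.429],66.6,-1]

```text
time_s: 10.55
ee_pos: [0.6884, 0.0301, 0.3028]
eef_rot: [0.706, -0.032, 0.707, 0.032]
force: [0.4, -1.0, 0.3]
gripper_width: 0.0852
```

```bash
python3 - <<'E'
from h import *
c=shot('wrist','w4',s=1.4); plan((.5,.208,.25,95.2)); np.save('pics/w4c.npy',c,allow_pickle=True);print(c['eye'])
E
```

```text
t 10.6 pos [0.6884 0.0296 0.3032] jaw 95.1 F [1.1 0.3 0.1] w 0.0853 tilt -1.0 q6 -1.76
shift [0.0532, 0.1944, -0.1719] turn -0.1 alt 179.9
[0.6147459  0.02370101 0.44610332]
```

View pics/w4.png

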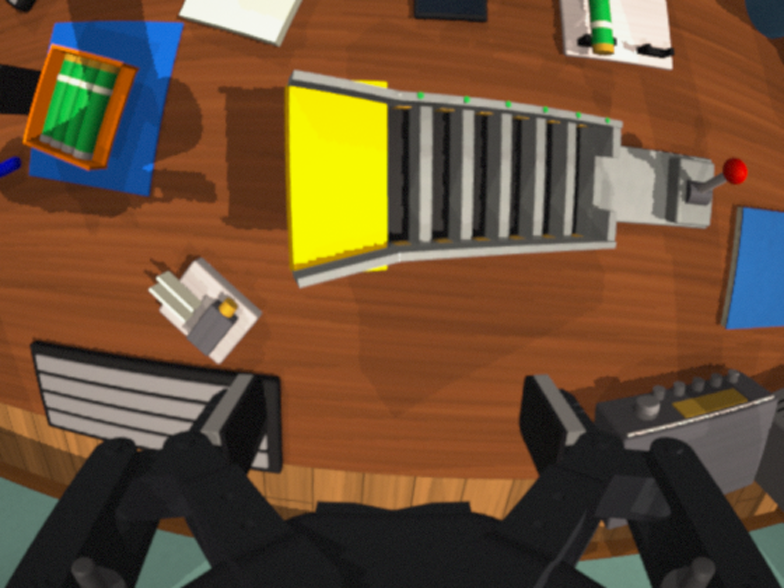

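Wrist view: ramp top edge from (289,87) to (292,267), lands at columns 425, 465, 503, 538 and 570. I'll fit the deck pose from these points.

```bash
cat > deck.py <<'E'
from h import *
from scipy.optimize import least_squares
np.set_printoptions(precision=4,suppress=True)
c=np.load('pics/w4c.npy',allow_pickle=True).item()
obs=[((0,65),(289,87)),((0,-65),(292,267)),((101.25,53),(426,106)),((101.25,-53),(424,241)),((137.25,53),(467,110)),((137.25,-53),(463,240)),((173.25,53),(505,113)),((173.25,-53),(501,238)),((209.25,53),(541,117)),((209.25,-53),(535,236)),((70,0),(388,174))]
a=np.radians(20)
def D(p,x,y,z=0):
    e=np.array([np.cos(p[3]),np.sin(p[3]),0]);ey=np.array([np.sin(p[3]),-np.cos(p[3]),0]);ey=-ey
    ey=np.array([-np.sin(p[3]),np.cos(p[3]),0])
    dx=e*np.cos(a)-np.array([0,0,np.sin(a)]); dz=e*np.sin(a)+np.array([0,0,np.cos(a)])
    return p[:3]+dx*x+ey*y+dz*z
def f(p): return np.concatenate([proj(c,D(p,x/1e3,y/1e3),True)*1.4-q for (x,y),q in obs])
r_=least_squares(f,[.6245,-.05,.134,1.66]); p=r_.x
if __name__=='__main__':
    print(p,np.degrees(p[3]),r_.fun.reshape(-1,2).round(1).tolist())
    q=least_squares(lambda v:f([v[0],v[1],.134,v[2]]),[.6245,-.05,1.66]); print('z fixed',q.x,np.degrees(q.x[2]),q.cost,r_.cost)
    for k in range(6): print('groove',k,D(p,(.07+.036*k+.01325),0,0))
    T=vision.get_calibration('top')
    w=lambda u,v:(u/1.4,v/1.4)
    print('tip',tri([(c,w(735,172),True),(T,(150+49/2.9,130+240/2.9),0)]))
    print('sticklow',atz(c,w(603,49),.033,True))
E
python3 deck.py
```

```text
[ 0.6275 -0.0463  0.1312  1.6588] 95.0404874737607 [[1.0, -1.9], [2.2, 0.3], [-0.9, -0.5], [-0.1, 1.2], [-0.1, -1.1], [1.4, 0.1], [-0.1, -0.1], [0.4, 0.5], [-1.8, 0.4], [-0.2, 1.2], [-2.2, 0.1]]
z fixed [ 0.6275 -0.0465  1.6587] 95.03749260439449 16.370009184980848 12.585632644708502
groove 0 [0.6207 0.0317 0.1027]
groove 1 [0.6177 0.0654 0.0904]
groove 2 [0.6147 0.0991 0.0781]
groove 3 [0.6117 0.1327 0.0658]
groove 4 [0.6088 0.1664 0.0535]
groove 5 [0.6058 0.2001 0.0412]
tip (array([0.5665, 0.3397, 0.0959]), [0.0018493226396261446, 0.0018493226396261368])
sticklow [0.4717 0.2133 0.033 ]
```

Emit:
move_arm:
  series:
    - [[0,0.03,-0.03],0,-1]
    - [[0.02,0.07,-0.06],0,-1]
    - [[0.05,0.11,-0.1],0,-1]
    - [[0.08,0.15,-0.14],0,-1]
    - [[0.1,0.18,-0.18],0,-1]
    - [[0.1,0.194,-0.2],0,-1]
    - [[0.1,0.194,-0.2],0,-1]
    - [[0.1,0.194,-0.2],0,-1]

```text
time_s: 11.4
ee_pos: [0.4713, 0.2057, 0.2038]
eef_rot: [0.707, -0.032, 0.706, 0.032]
force: [0.7, 0.9, 0.2]
gripper_width: 0.0853
```

```bash
cat >> h.py <<'E'
def green(c,im,z,roi=None):
    m=((im[:,:,1]>110)&(im[:,:,0]<90)&(im[:,:,2]<110)).astype(np.uint8)
    n,l,st,ce=cv2.connectedComponentsWithStats(m)
    for i in range(1,n):
        if st[i,4]>150:
            pts=np.argwhere(l==i)[:,::-1].astype(np.float32)
            W=np.array([atz(c,q,z,True)[:2] for q in pts[::max(1,len(pts)//300)]])
            u=np.linalg.svd(W-W.mean(0))[2][0]; e=(W-W.mean(0))@u
            print('green',st[i].tolist(),'mean',W.mean(0),'axis',np.degrees(np.arctan2(u[1],u[0])).round(1),'len',np.ptp(e).round(4), 'mid',W.mean(0)+u*(e.max()+e.min())/2)
E
python3 - <<'E'
from h import *
c=shot('wrist','w5',s=1.4); green(c,np.load('pics/w5.npy'),.040); plan((.424,.206,.1,95.2))
E
```

```text
green [273, 103, 24, 66, 1332] mean [0.41386021 0.20568752] axis 6.4 len 0.062 mid [0.41395167 0.20569779]
green [277, 176, 21, 17, 309] mean [0.46067515 0.21169092] axis -78.5 len 0.0198 mid [0.460653   0.21180005]
green [0, 392, 14, 28, 199] mean [ 0.98980897 -0.36844211] axis -37.9 len 0.1937 mid [ 1.01101108 -0.38491844]
t 11.45 pos [0.4726 0.2056 0.2042] jaw 95.2 F [ 0.3  0.5 -0.3] w 0.0854 tilt -1.0 q6 -2.21
shift [0.1041, 0.0047, -0.0485] turn -0.0 alt 180.0
```

View pics/w5.png

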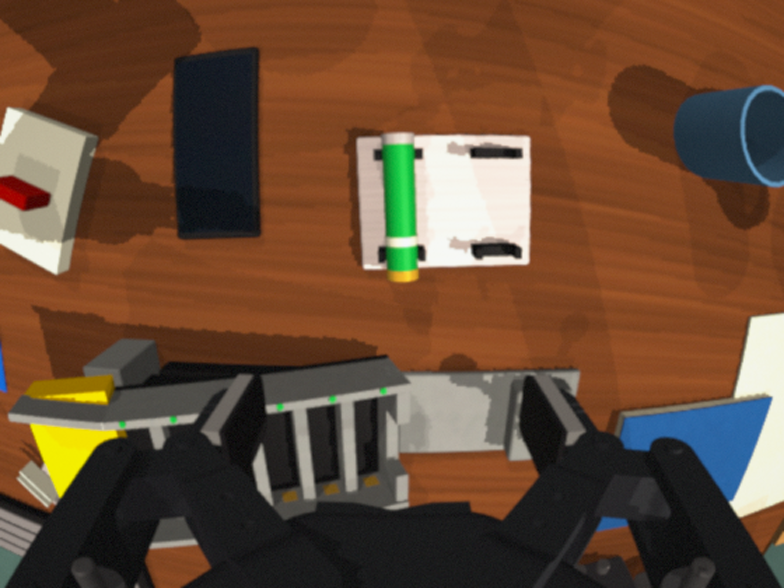

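```bash
python3 - <<'E'
from h import *
c=vision.get_calibration('wrist')
e=[atz(c,(u/1.4,v/1.4),.042,True) for u,v in [(398,132),(403.5,281.5)]]; print(e,(e[0]+e[1])/2,np.linalg.norm(e[0]-e[1]))
m=(e[0]+e[1])/2
plan((m[0],m[1],.09,96),(m[0],m[1],.027,96))
E
```

```text
[array([0.37678322, 0.20086374, 0.042     ]), array([0.47810815, 0.21404433, 0.042     ])] [0.42744568 0.20745404 0.042     ] 0.10217861461882831
t 11.45 pos [0.4726 0.2056 0.2042] jaw 95.2 F [ 0.3  0.5 -0.3] w 0.0854 tilt -1.0 q6 -2.21
shift [0.1141, 0.0058, -0.045] turn -0.8 alt 179.2
shift [0.1771, 0.0058, -0.0451] turn -0.8 alt 179.2
```

Emit:
move_arm:
  series:
    - [[0.03,0.006,-0.02],-2,-1]
    - [[0.07,0.006,-0.046],-2,-1]
    - [[0.11,0.006,-0.046],-2,-1]
    - [[0.14,0.006,-0.046],-2,-1]
    - [[0.16,0.006,-0.046],-2,-1]
    - [[0.176,0.006,-0.046],-2,-1]
    - [[0.176,0.006,-0.046],-2,-1]
    - [[0.176,0.006,-0.046],-2,1]
    - [[0.176,0.006,-0.046],-2,1]
    - [[0.176,0.006,-0.046],-2,1]
    - [[0.176,0.006,-0.046],-2,1]
    - [[0.176,0.006,-0.046],-2,1]
    - [[0.176,0.006,-0.046],-2,1]

```text
time_s: 12.75
ee_pos: [0.4261, 0.2078, 0.0282]
eef_rot: [0.706, -0.044, 0.705, 0.044]
force: [0.1, -2.8, 5.7]
gripper_width: 0.02
```

Emit:
move_arm:
  series:
    - [[-0.02,0,0],0,1]
    - [[-0.05,0,0],0,1]
    - [[-0.09,0,0],0,1]
    - [[-0.13,0,0],0,1]
    - [[-0.13,0,0],0,1]
    - [[-0.13,0,0],0,1]

```text
time_s: 13.35
ee_pos: [0.4256, 0.2082, 0.1581]
eef_rot: [0.706, -0.043, 0.705, 0.045]
force: [-1.2, -0.5, -1.1]
gripper_width: 0.0194
```

```bash
python3 - <<'E'
from h import *
plan((.606,.199,.12,95.04),(.606,.199,.0545,95.04))
E
```

```text
t 13.35 pos [0.4256 0.2082 0.1581] jaw 97.1 F [-1.2 -0.5 -1.1] w 0.0194 tilt -1.0 q6 -2.24
shift [0.0383, -0.0316, 0.1778] turn 2.1 alt -177.9
shift [0.1038, -0.0318, 0.1777] turn 2.1 alt -177.9
```

Emit:
move_arm:
  series:
    - [[0.0,-0.008,0.03],1,1]
    - [[0.01,-0.016,0.07],2,1]
    - [[0.02,-0.024,0.11],2.1,1]
    - [[0.03,-0.03,0.15],2.1,1]
    - [[0.038,-0.0317,0.178],2.1,1]
    - [[0.05,-0.0317,0.178],2.1,1]
    - [[0.06,-0.0317,0.178],2.1,1]
    - [[0.06,-0.0317,0.178],2.1,1]
    - [[0.06,-0.0317,0.178],2.1,1]

```text
time_s: 14.25
ee_pos: [0.6052, 0.1986, 0.097]
eef_rot: [0.706, -0.032, 0.707, 0.031]
force: [-0.6, 0.8, -0.8]
gripper_width: 0.0196
```

```bash
python3 - <<'E'
from h import *
c=shot('wrist','w6',s=1.4);plan((.606,.199,.0545,95.04))
E
```

```text
t 14.3 pos [0.6057 0.1989 0.0978] jaw 95.1 F [ 0.3  0.5 -0.6] w 0.0196 tilt -1.0 q6 -2.05
shift [0.0433, 0.0001, 0.0003] turn 0.1 alt -179.9
```

View pics/w6.png

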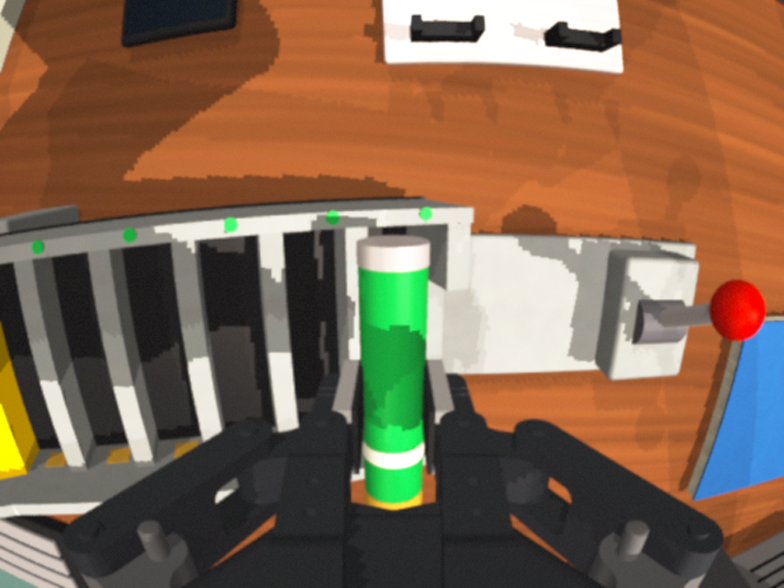

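```bash
python3 - <<'E'
from deck import *
w=vision.get_calibration('wrist')
for v,z in [(236,.093),(238,.104),(250,.115)]: print(atz(w,(394/1.4,v/1.4),z,True))
print('wall line at groove5 y=53,50:',D(p,.263,.053),D(p,.263,.050), D(p,.263,0))
for x in (.245,.263): print([ (proj(w,D(p,x,.053,z),True)*1.4).round(0) for z in (0,.025)])
E
```

```text
[0.5551 0.195  0.093 ]
[0.554  0.1949 0.104 ]
[0.5556 0.195  0.115 ]
wall line at groove5 y=53,50: [0.553  0.1953 0.0413] [0.556  0.1955 0.0413] [0.6058 0.1999 0.0413]
[array([355., 215.]), array([373., 222.])]
[array([395., 213.]), array([417., 220.])]
```

Emit:
move_arm:
  series:
    - [[0.015,0.001,0.001],0,1]
    - [[0.03,0.001,0.001],0,1]
    - [[0.04,0.001,0.001],0,1]
    - [[0.0435,0.001,0.001],0,1]
    - [[0.0435,0.001,0.001],0,1]
    - [[0.0435,0.001,0.001],0,1]
    - [[0.0435,0.001,0.001],0,0.1]
    - [[0.0435,0.001,0.001],0,0.1]
    - [[0.0435,0.001,0.001],0,0.1]
    - [[0.0435,0.001,0.001],0,0.1]
    - [[0.01,0.001,0.001],0,0]
    - [[-0.03,0.001,0.001],0,-1]
    - [[-0.07,0.001,0.001],0,-1]
    - [[-0.1,0.001,0.001],0,-1]
    - [[-0.12,0.001,0.001],0,-1]
    - [[-0.12,0.001,0.001],0,-1]

```text
time_s: 15.9
ee_pos: [0.6089, 0.2004, 0.2216]
eef_rot: [0.709, -0.03, 0.704, 0.032]
force: [0.5, 0.4, 0.8]
gripper_width: 0.0853
```

```bash
python3 - <<'E'
from h import *
np.set_printoptions(precision=4,suppress=True)
c=shot('wrist','w7',s=1.4);green(c,np.load('pics/w7.npy'),.041)
g=np.array([.5369,-.370])
plan((g[0],g[1],.25,161.7),(.60,.0,.3,161.7))
E
```

```text
green [271, 146, 19, 61, 1069] mean [0.5959 0.1989] axis 5.9 len 0.0622 mid [0.5955 0.1989]
green [271, 214, 17, 15, 214] mean [0.6428 0.2024] axis 80.9 len 0.0188 mid [0.6427 0.202 ]
green [0, 360, 31, 47, 750] mean [ 1.0465 -0.324 ] axis -40.4 len 0.2586 mid [ 1.0653 -0.3399]
green [98, 397, 24, 23, 266] mean [ 1.0145 -0.0645] axis -34.1 len 0.1098 mid [ 1.0225 -0.0699]
t 15.95 pos [0.6077 0.2001 0.219 ] jaw 95.0 F [ 0.4 -0.1 -1.7] w 0.0853 tilt -1.0 q6 -2.05
shift [-0.0324, -0.5616, -0.1206] turn -66.7 alt 113.3
shift [-0.0814, -0.1985, -0.025] turn -66.7 alt 113.3
```

Emit:
move_arm:
  series:
    - [[-0.03,-0.05,-0.01],-8,-1]
    - [[-0.03,-0.1,-0.02],-16,-1]
    - [[-0.03,-0.15,-0.03],-24,-1]
    - [[-0.03,-0.2,-0.04],-32,-1]
    - [[-0.03,-0.248,-0.05],-40,-1]
    - [[-0.03,-0.296,-0.06],-48,-1]
    - [[-0.03,-0.344,-0.07],-56,-1]
    - [[-0.03,-0.392,-0.08],-64,-1]
    - [[-0.03,-0.44,-0.09],-66.7,-1]
    - [[-0.03,-0.48,-0.1],-66.7,-1]
    - [[-0.03,-0.52,-0.11],-66.7,-1]
    - [[-0.03,-0.56,-0.122],-66.7,-1]
    - [[-0.025,-0.56,-0.122],-66.7,-1]
    - [[-0.025,-0.56,-0.122],-66.7,-1]
    - [[-0.025,-0.56,-0.122],-66.7,-1]

```text
time_s: 17.45
ee_pos: [0.5348, -0.3679, 0.241]
eef_rot: [0.572, -0.414, 0.573, 0.415]
force: [-0.0, 0.1, -0.9]
gripper_width: 0.0856
```

```bash
cat >> h.py <<'E'
def orange(c,im,z,fish=True):
    h=cv2.cvtColor(im,cv2.COLOR_RGB2HSV); m=((h[:,:,0]>9)&(h[:,:,0]<19)&(h[:,:,1]>225)&(h[:,:,2]>150)).astype(np.uint8)
    m=cv2.morphologyEx(m,cv2.MORPH_CLOSE,np.ones((3,3)))
    n,l,st,ce=cv2.connectedComponentsWithStats(m)
    for i in np.argsort(-st[1:,4])[:3]+1:
        pts=np.argwhere(l==i)[:,::-1].astype(np.float32)
        b=cv2.minAreaRect(pts); B=cv2.boxPoints(b)
        W=np.array([atz(c,q,z,fish)[:2] for q in B]); print('orange',st[i].tolist(),b,W.mean(0).round(4))
E
python3 - <<'E'
from h import *
c0=np.load('pics/w2c.npy',allow_pickle=True).item(); orange(c0,np.load('pics/w2.npy'),.054)
c=shot('wrist','w8',s=1.4);orange(c,np.load('pics/w8.npy'),.054);np.save('pics/w8c.npy',c,allow_pickle=True)
plan((.5369,-.370,.077,161.7))
E
```

```text
orange [304, 186, 26, 12, 194] ((316.3846130371094, 190.07691955566406), (11.163125038146973, 24.06273651123047), 82.87498474121094) [ 0.4998 -0.3553]
orange [319, 198, 8, 78, 178] ((323.004150390625, 236.43576049804688), (4.0560832023620605, 77.09777069091797), 3.6913859844207764) [ 0.508 -0.301]
orange [229, 186, 23, 12, 162] ((240.3654022216797, 189.67306518554688), (21.768890380859375, 10.59027099609375), 11.309932708740234) [ 0.5757 -0.3808]
orange [303, 186, 25, 12, 183] ((314.953857421875, 190.1307830810547), (11.163125038146973, 23.194494247436523), 82.87498474121094) [ 0.5002 -0.3556]
orange [318, 198, 9, 79, 180] ((322.3075256347656, 236.88717651367188), (4.589810848236084, 78.09331512451172), 3.814074993133545) [ 0.5078 -0.3009]
orange [227, 186, 23, 12, 168] ((238.0, 191.5), (11.0, 22.0), 90.0) [ 0.5772 -0.3795]
t 17.5 pos [ 0.5351 -0.3676  0.2417] jaw 161.8 F [-0.2  0.1  1.1] w 0.0855 tilt -1.0 q6 0.04
shift [0.1647, -0.0026, -0.0017] turn 0.1 alt -179.9
```

Emit:
move_arm:
  series:
    - [[0.05,-0.0026,-0.0017],0,-1]
    - [[0.09,-0.0026,-0.0017],0,-1]
    - [[0.12,-0.0026,-0.0017],0,-1]
    - [[0.145,-0.0026,-0.0017],0,-1]
    - [[0.16,-0.0026,-0.0017],0,-1]
    - [[0.166,-0.0026,-0.0017],0,-1]
    - [[0.166,-0.0026,-0.0017],0,-1]
    - [[0.166,-0.0026,-0.0017],0,1]
    - [[0.166,-0.0026,-0.0017],0,1]
    - [[0.166,-0.0026,-0.0017],0,1]
    - [[0.166,-0.0026,-0.0017],0,1]
    - [[0.166,-0.0026,-0.0017],0,1]
    - [[0.166,-0.0026,-0.0017],0,1]

```text
time_s: 18.8
ee_pos: [0.5374, -0.3717, 0.0779]
eef_rot: [0.573, -0.415, 0.573, 0.414]
force: [-0.5, 2.0, 6.2]
gripper_width: 0.049
```

Emit:
move_arm:
  series:
    - [[-0.004,0,0],0,1]
    - [[-0.012,0,0],0,1]
    - [[-0.024,0,0],0,1]
    - [[-0.039,0,0],0,1]
    - [[-0.054,0,0],0,1]
    - [[-0.069,0,0],0,1]
    - [[-0.084,0,0],0,1]
    - [[-0.1,0,0],0,1]
    - [[-0.112,0,0],0,1]
    - [[-0.12,0,0],0,1]
    - [[-0.123,0,0],0,1]
    - [[-0.125,0,0],0,1]
    - [[-0.125,0,0],0,1]

```text
time_s: 20.1
ee_pos: [0.5367, -0.3711, 0.2008]
eef_rot: [0.573, -0.414, 0.573, 0.415]
force: [0.4, -0.0, -5.5]
gripper_width: 0.0492
```

```bash
python3 - <<'E'
from h import *
plan((.6356,-.1381,.195,185.04)); print(status.get_state()['torque'])
E
```

```text
t 20.1 pos [ 0.5367 -0.3711  0.2008] jaw 161.7 F [ 0.4 -0.  -5.5] w 0.0492 tilt -1.0 q6 0.04
shift [0.0058, -0.0209, 0.2523] turn -23.3 alt 156.7
[-0.2337453   0.11060376  0.00987157]
```

Emit:
move_arm:
  series:
    - [[0,0,0.003],-0.5,1]
    - [[0,-0.001,0.01],-1.5,1]
    - [[0,-0.002,0.02],-3,1]
    - [[0,-0.003,0.032],-5,1]
    - [[0,-0.004,0.046],-7,1]
    - [[0,-0.006,0.06],-9,1]
    - [[0,-0.008,0.074],-11,1]
    - [[0,-0.01,0.088],-13,1]
    - [[0,-0.012,0.102],-15,1]
    - [[0,-0.014,0.116],-17,1]
    - [[0,-0.016,0.13],-19,1]
    - [[0,-0.018,0.144],-20.5,1]
    - [[0,-0.02,0.158],-22,1]
    - [[0,-0.021,0.17],-23,1]
    - [[0,-0.021,0.18],-23.3,1]
    - [[0,-0.021,0.187],-23.3,1]
    - [[0,-0.021,0.191],-23.3,1]
    - [[0,-0.021,0.192],-23.3,1]
    - [[0,-0.021,0.192],-23.3,1]

```text
time_s: 22.0
ee_pos: [0.6169, -0.1957, 0.2013]
eef_rot: [0.477, -0.521, 0.478, 0.522]
force: [-0.6, -0.4, -6.2]
gripper_width: 0.049
```

```bash
python3 - <<'E'
from h import *
plan((.6356,-.1381,.197,185.04)); print(status.get_state()['torque'])
for n in ('side','top'): shot(n,n+'1')
a=np.load('pics/side1.npy')[150:270,235:375]; b=np.load('pics/top1.npy')[140:250,250:390]
o=np.hstack([cv2.resize(a,(390,334),interpolation=2),cv2.resize(b,(410,334),interpolation=2)])[:,:,::-1]
cv2.imwrite('pics/m1.png',o)
E
```

```text
t 22.0 pos [ 0.6169 -0.1957  0.2013] jaw -175.0 F [-0.6 -0.4 -6.2] w 0.049 tilt -1.0 q6 0.15
shift [0.0043, -0.0237, 0.0557] turn -0.0 alt 180.0
[-0.23110872 -0.02104769  0.00938185]
```

View pics/m1.png

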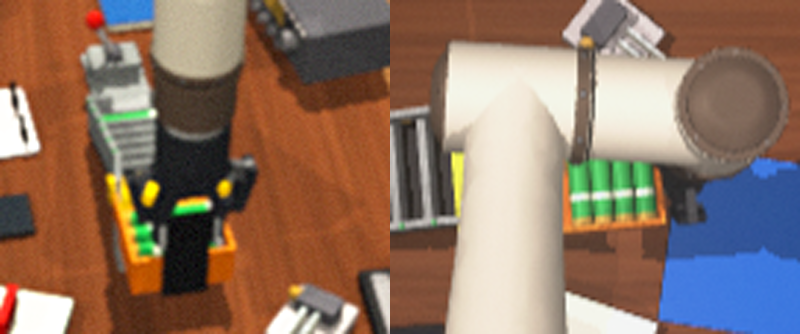

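Emit:
move_arm:
  series:
    - [[0,-0.004,0.002],0,1]
    - [[0,-0.011,0.008],0,1]
    - [[0.002,-0.018,0.016],0,1]
    - [[0.004,-0.022,0.026],0,1]
    - [[0.0043,-0.0237,0.036],0,1]
    - [[0.0043,-0.0237,0.045],0,1]
    - [[0.0043,-0.0237,0.051],0,1]
    - [[0.0043,-0.0237,0.055],0,1]
    - [[0.0043,-0.0237,0.0557],0,1]
    - [[0.0043,-0.0237,0.0557],0,1]

```text
time_s: 23.1
ee_pos: [0.6357, -0.138, 0.1973]
eef_rot: [-0.478, 0.522, -0.477, -0.521]
force: [0.2, 0.8, -6.2]
gripper_width: 0.0495
```

Emit:
move_arm:
  series:
    - [[0,0,0.003],0,1]
    - [[0,0,0.006],0,1]
    - [[0,0,0.009],0,1]
    - [[0,0,0.012],0,1]
    - [[0,0,0.012],0,1]

```text
time_s: 23.6
ee_pos: [0.6351, -0.1295, 0.2004]
eef_rot: [-0.476, 0.524, -0.478, -0.519]
force: [-1.3, -8.9, 1.3]
gripper_width: 0.0493
```

```bash
python3 - <<'E'
from h import *
plan((.6356,-.1381,.197,185.04)); print(status.get_state()['torque'])
E
```

```text
t 23.6 pos [ 0.6351 -0.1295  0.2004] jaw -174.9 F [-1.3 -8.9  1.3] w 0.0493 tilt -1.0 q6 0.03
shift [0.0034, 0.0002, -0.0086] turn 0.0 alt -180.0
[-3.09789763  0.58815206  0.02719067]
```

Emit:
move_arm:
  series:
    - [[-0.003,0,0.002],0,1]
    - [[-0.005,0,0.005],0,1]
    - [[-0.008,0,0.008],0,1]
    - [[-0.011,0,0.012],0,1]
    - [[-0.013,0,0.016],0,1]
    - [[-0.013,0,0.016],0,1]

```text
time_s: 24.2
ee_pos: [0.6333, -0.1116, 0.2118]
eef_rot: [-0.477, 0.523, -0.478, -0.521]
force: [-1.0, -5.6, -0.0]
gripper_width: 0.0493
```

```bash
python3 - <<'E'
from h import *
plan((.6356,-.1381,.197,185.04)); print(status.get_state()['torque'])
shot('side','side2');shot('wrist','w9')
a=np.load('pics/side2.npy')[150:270,235:375]; b=np.load('pics/w9.npy')[110:420,80:480]
o=np.hstack([cv2.resize(a,(390,334),interpolation=2),cv2.resize(b,(410,334),interpolation=2)])[:,:,::-1]
cv2.imwrite('pics/m2.png',o)
E
```

```text
t 24.2 pos [ 0.6333 -0.1116  0.2118] jaw -174.9 F [-1.  -5.6 -0. ] w 0.0493 tilt -1.0 q6 0.01
shift [0.0149, 0.0001, -0.0266] turn 0.0 alt -180.0
[-1.96792924  0.39511479  0.01330043]
```

View pics/m2.png

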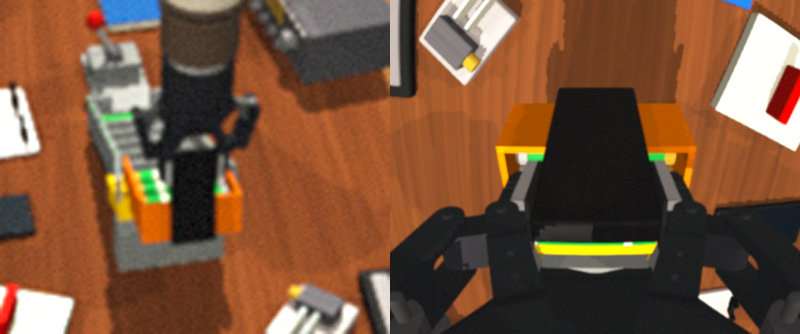

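The scoop is tipping about the ramp edge as planned and the sticks are still in. I'll continue tipping.

Emit:
move_arm:
  series:
    - [[-0.002,0,0.004],0,1]
    - [[-0.004,0,0.008],0,1]
    - [[-0.006,0,0.012],0,1]
    - [[-0.008,0,0.016],0,1]
    - [[-0.01,0,0.02],0,1]
    - [[-0.012,0,0.024],0,1]
    - [[-0.012,0,0.024],0,1]
    - [[-0.012,0,0.024],0,1]
    - [[-0.012,0,0.024],0,1]
    - [[-0.012,0,0.024],0,1]
    - [[-0.012,0,0.024],0,1]
    - [[-0.012,0,0.024],0,1]

```text
time_s: 25.5
ee_pos: [0.6312, -0.0862, 0.2225]
eef_rot: [-0.478, 0.522, -0.477, -0.521]
force: [-0.2, -2.4, 1.9]
gripper_width: 0.0493
```

```bash
python3 - <<'E'
from h import *
plan((.6356,-.1381,.197,185.04)); print(status.get_state()['torque'])
shot('side','side3');shot('top','top3')
a=np.load('pics/side3.npy')[150:270,235:375]; b=np.load('pics/top3.npy')[140:250,180:320]
o=np.hstack([cv2.resize(a,(390,334),interpolation=2),cv2.resize(b,(410,334),interpolation=2)])[:,:,::-1]
cv2.imwrite('pics/m3.png',o)
E
```

```text
t 25.5 pos [ 0.6312 -0.0862  0.2225] jaw -174.9 F [-0.2 -2.4  1.9] w 0.0493 tilt -1.0 q6 -0.03
shift [0.0255, 0.0002, -0.052] turn 0.0 alt -180.0
[-1.33719494  0.5112515   0.02877533]
```

View pics/m3.png

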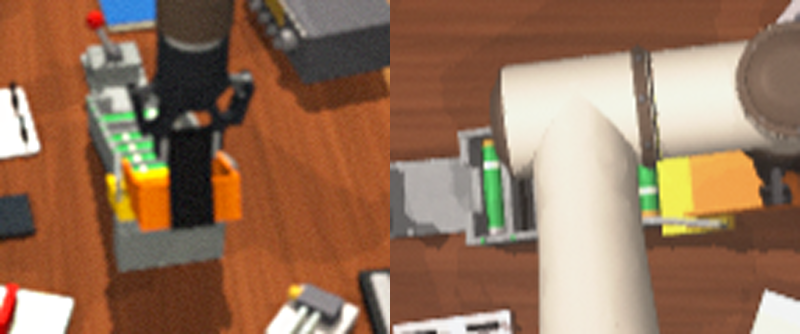

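Emit:
move_arm:
  series:
    - [[-0.01,0,0],0,1]
    - [[-0.03,0,0],0,1]
    - [[-0.055,0,-0.005],0,1]
    - [[-0.07,0,-0.02],0,1]
    - [[-0.075,0,-0.045],0,1]
    - [[-0.075,0,-0.075],0,1]
    - [[-0.075,0,-0.11],0,1]
    - [[-0.075,0,-0.145],0,1]
    - [[-0.075,0,-0.18],0,1]
    - [[-0.075,0,-0.21],0,1]
    - [[-0.075,0,-0.23],0,1]
    - [[-0.075,0,-0.235],0,1]
    - [[-0.075,0,-0.235],0,1]

```text
time_s: 26.9
ee_pos: [0.6523, -0.3199, 0.296]
eef_rot: [0.478, -0.521, 0.477, 0.522]
force: [0.0, 0.7, -2.2]
gripper_width: 0.0494
```

```bash
python3 - <<'E'
from h import *
shot('top','top4');shot('side','side4')
a=np.load('pics/side4.npy')[130:340,240:360]; b=np.load('pics/top4.npy')[140:250,150:320]
o=np.hstack([cv2.resize(a,(300,525),interpolation=2),cv2.resize(b,None,fx=2.9,fy=4.7727,interpolation=2)])[:,:,::-1]
cv2.imwrite('pics/m4.png',o)
u=np.array([.1426,.9898]);P=np.array([.5406,-.3753])
A=P+u*.048
plan((A[0],A[1],.13,171.8),(A[0],A[1],.104,171.8),(P[0],P[1],.077,171.8))
E
```

```text
t 27.0 pos [ 0.6523 -0.3188  0.2968] jaw -174.9 F [ 0.5  0.2 -2.6] w 0.0493 tilt -1.0 q6 0.32
shift [0.1667, 0.1053, 0.0002] turn 13.3 alt -166.7
shift [0.1927, 0.1053, 0.0002] turn 13.3 alt -166.7
shift [0.2197, 0.1163, -0.0466] turn 13.3 alt -166.7
```

View pics/m4.png

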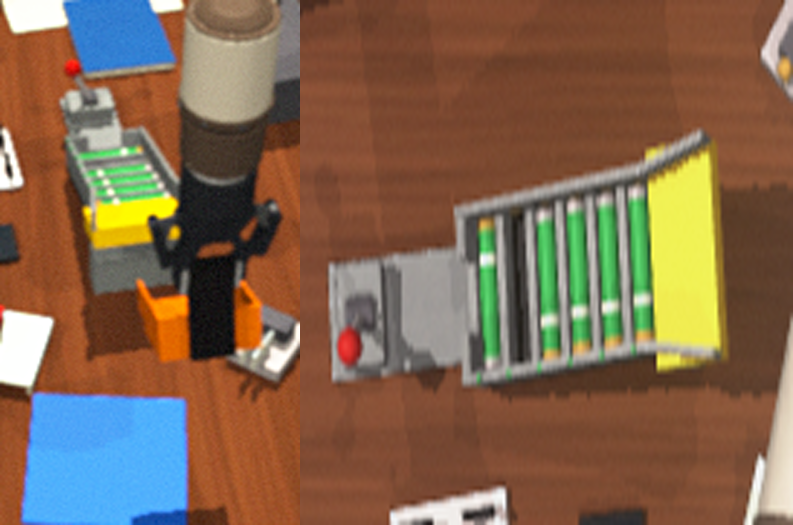

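All five sticks lie in their own grooves (0–3 and 5), and the scoop is empty. Now I'll set the scoop down on the mat, rocking it level about its foot edge.

Emit:
move_arm:
  series:
    - [[0.02,0.02,0],2,1]
    - [[0.04,0.05,0],5,1]
    - [[0.07,0.08,0],9,1]
    - [[0.1,0.1,0],13.3,1]
    - [[0.13,0.1053,0],13.3,1]
    - [[0.155,0.1053,0],13.3,1]
    - [[0.17,0.1053,0],13.3,1]
    - [[0.18,0.1053,0],13.3,1]
    - [[0.187,0.1053,0],13.3,1]
    - [[0.194,0.1053,0],13.3,1]
    - [[0.194,0.1053,0],13.3,1]

```text
time_s: 28.1
ee_pos: [0.5476, -0.3294, 0.1035]
eef_rot: [0.535, -0.463, 0.534, 0.462]
force: [-0.9, 0.3, -1.0]
gripper_width: 0.0493
```

```bash
python3 - <<'E'
from h import *
u=np.array([.1426,.9898]);P=np.array([.5406,-.3753])
plan((P[0],P[1],.077,171.8))
E
```

```text
t 28.1 pos [ 0.5476 -0.3294  0.1035] jaw 171.8 F [-0.9  0.3 -1. ] w 0.0493 tilt -1.0 q6 0.15
shift [0.0265, 0.0004, -0.0464] turn -0.0 alt 180.0
```

Emit:
move_arm:
  series:
    - [[0.004,0,-0.007],0,1]
    - [[0.007,0,-0.015],0,1]
    - [[0.011,0,-0.022],0,1]
    - [[0.014,0,-0.029],0,1]
    - [[0.018,0,-0.035],0,1]
    - [[0.022,0,-0.04],0,1]
    - [[0.025,0,-0.044],0,1]
    - [[0.027,0,-0.0464],0,1]
    - [[0.0275,0,-0.0464],0,1]
    - [[0.0275,0,-0.0464],0,1]

```text
time_s: 29.1
ee_pos: [0.5411, -0.3769, 0.0777]
eef_rot: [0.535, -0.464, 0.535, 0.461]
force: [0.2, 0.7, 7.6]
gripper_width: 0.049
```

```bash
python3 - <<'E'
from h import *
plan((.5406,-.3753,.077,171.8));print(status.get_state()['torque'])
E
```

```text
t 29.1 pos [ 0.5411 -0.3769  0.0777] jaw 171.8 F [0.2 0.7 7.6] w 0.049 tilt -1.0 q6 0.22
shift [0.0007, 0.0008, 0.0015] turn -0.0 alt 180.0
[ 0.53929042  0.42135787 -0.16057936]
```

Pressed level (z matches the original grasp). I'll release, rise, and look.

Emit:
move_arm:
  series:
    - [[0,0,0],0,-1]
    - [[0,0,0],0,-1]
    - [[0,0,0],0,-1]
    - [[0,0,0],0,-1]
    - [[-0.04,0,0],0,-1]
    - [[-0.09,0,0],0,-1]
    - [[-0.14,0,0],0,-1]
    - [[-0.17,0,0],0,-1]
    - [[-0.17,0,0],0,-1]
    - [[-0.17,0,0],0,-1]

```text
time_s: 30.1
ee_pos: [0.5403, -0.3753, 0.246]
eef_rot: [0.535, -0.463, 0.534, 0.462]
force: [-0.2, -0.2, -1.0]
gripper_width: 0.0857
```

```bash
python3 - <<'E'
from h import *
c=shot('wrist','w10',s=1.4);np.save('pics/w10c.npy',c,allow_pickle=True);plan((.54,-.37,.25,171.8))
E
```

```text
t 30.15 pos [ 0.5398 -0.375   0.2445] jaw 171.7 F [ 0.2 -1.  -0.1] w 0.0854 tilt -1.0 q6 0.22
shift [-0.0055, 0.0005, 0.005] turn -0.1 alt 179.9
```

View pics/w10.png

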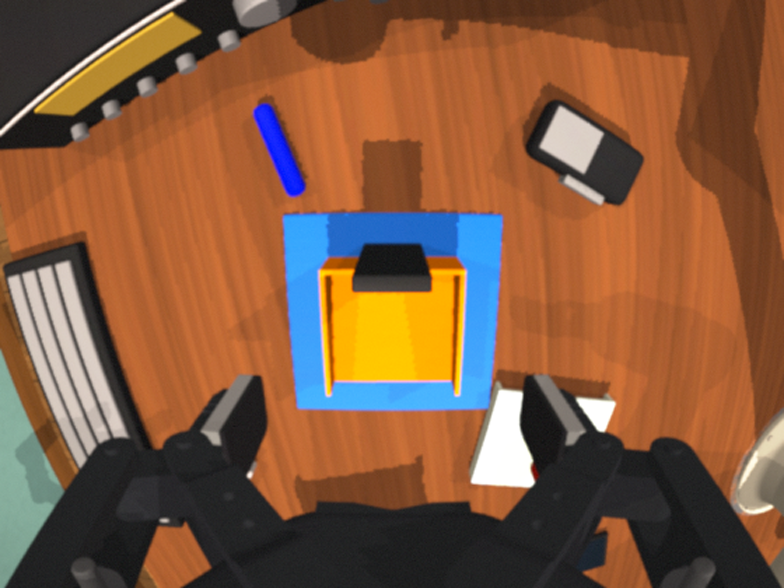

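Scoop is empty and upright: wall-top corners (320,269), (466,269), (461,396), (327,396), centred on the mat. Next the lid, located by its red fin.

```bash
python3 - <<'E'
from h import *
np.set_printoptions(precision=4,suppress=True)
c=np.load('pics/w10c.npy',allow_pickle=True).item()
W=[atz(c,(a/1.4,b/1.4),.054,True) for a,b in [(320,269),(466,269),(461,396),(327,396)]]
M=[atz(c,(a/1.4,b/1.4),.004,True) for a,b in [(285,213),(501,215),(492,410),(297,409)]]
d=(W[2]+W[3]-W[0]-W[1])[:2]
print('scoop',sum(W)/4,np.degrees(np.arctan2(d[1],d[0])),np.linalg.norm(W[0]-W[1]),'mat',sum(M)/4)
P=[atz(c,(a/1.4,b/1.4),.119,True) for a,b in [(353,277),(430,277),(432,291),(353,291)]];print('plate',sum(P)/4)
plan((.42,-.14,.25,161.7),(.41,-.16,.2,161.7))
E
```

```text
scoop [ 0.5482 -0.3171  0.054 ] 82.2145886271101 0.11123762659179567 mat [ 0.5484 -0.3137  0.004 ]
plate [ 0.5406 -0.3768  0.119 ]
t 30.15 pos [ 0.5398 -0.375   0.2445] jaw 171.7 F [ 0.2 -1.  -0.1] w 0.0854 tilt -1.0 q6 0.22
shift [-0.0051, 0.1523, 0.2154] turn 10.0 alt -170.0
shift [0.0449, 0.1593, 0.1941] turn 10.0 alt -170.0
```

Emit:
move_arm:
  series:
    - [[-0.005,0.035,0.045],2,-1]
    - [[-0.005,0.07,0.09],4,-1]
    - [[-0.005,0.1,0.13],7,-1]
    - [[-0.005,0.13,0.165],10,-1]
    - [[-0.005,0.155,0.19],10,-1]
    - [[-0.005,0.159,0.194],10,-1]
    - [[-0.005,0.159,0.194],10,-1]
    - [[-0.005,0.159,0.194],10,-1]

```text
time_s: 30.95
ee_pos: [0.4111, -0.1609, 0.2499]
eef_rot: [0.573, -0.414, 0.573, 0.415]
force: [0.7, 0.6, -1.3]
gripper_width: 0.0853
```

```bash
cat >> h.py <<'E'
def red(c,im,z,fish=True):
    h=cv2.cvtColor(im,cv2.COLOR_RGB2HSV); m=(((h[:,:,0]<4)|(h[:,:,0]>176))&(h[:,:,1]>200)&(h[:,:,2]>90)).astype(np.uint8)
    n,l,st,ce=cv2.connectedComponentsWithStats(m)
    for i in range(1,n):
        if st[i,4]<60: continue
        pts=np.argwhere(l==i)[:,::-1].astype(np.float32)
        b=cv2.minAreaRect(pts); B=cv2.boxPoints(b); W=np.array([atz(c,q,z,fish)[:2] for q in B])
        E=[W[1]-W[0],W[2]-W[1]]; k=int(np.linalg.norm(E[1])>np.linalg.norm(E[0])); e=E[k]
        print('red',st[i].tolist(),'centre',W.mean(0).round(4),'len',np.linalg.norm(E[k]).round(4),np.linalg.norm(E[1-k]).round(4),'ang',np.degrees(np.arctan2(e[1],e[0])).round(1))
E
python3 - <<'E'
from h import *
c=shot('wrist','w11',s=1.4);red(c,np.load('pics/w11.npy'),.055)
im=np.load('pics/w11.npy'); m=((im.min(2)>175)).astype(np.uint8); n,l,st,ce=cv2.connectedComponentsWithStats(m)
for i in range(1,n):
    if st[i,4]>1500:
        b=cv2.minAreaRect(np.argwhere(l==i)[:,::-1].astype(np.float32)); W=np.array([atz(c,q,.019,True)[:2] for q in cv2.boxPoints(b)]); print(st[i].tolist(),W.mean(0),W.tolist())
plan((.4266,-.1289,.025,161.7))
c0=np.load('pics/w1c.npy',allow_pickle=True).item(); red(c0,np.load('pics/w1.npy'),.095)
E
```

```text
red [270, 162, 11, 55, 580] centre [ 0.4169 -0.1609] len 0.0591 0.0105 ang 71.7
[220, 134, 111, 94, 9154] [ 0.41715328 -0.16257713] [[0.4993153155355371, -0.1301635507976478], [0.4593515486776199, -0.23613756213316883], [0.33917876194610064, -0.19616428596312152], [0.37076750620628623, -0.08784314108685506]]
t 31.0 pos [ 0.4113 -0.1612  0.2499] jaw 161.7 F [ 0.4 -0.2 -0.1] w 0.0857 tilt -1.0 q6 -0.32
shift [0.2249, -0.0047, 0.0356] turn 0.0 alt -180.0
red [272, 167, 14, 62, 757] centre [ 0.5589 -0.3062] len 0.0602 0.0117 ang -109.2
```

The lid has been knocked about 33 mm, to (0.417, -0.161). I'll grasp it there.

Emit:
move_arm:
  series:
    - [[0.05,-0.0055,0.002],0,-1]
    - [[0.1,-0.0055,0.002],0,-1]
    - [[0.14,-0.0055,0.002],0,-1]
    - [[0.175,-0.0055,0.002],0,-1]
    - [[0.2,-0.0055,0.002],0,-1]
    - [[0.215,-0.0055,0.002],0,-1]
    - [[0.2255,-0.0055,0.002],0,-1]
    - [[0.2255,-0.0055,0.002],0,-1]
    - [[0.2255,-0.0055,0.002],0,1]
    - [[0.2255,-0.0055,0.002],0,1]
    - [[0.2255,-0.0055,0.002],0,1]
    - [[0.2255,-0.0055,0.002],0,1]
    - [[0.2255,-0.0055,0.002],0,1]
    - [[0.2255,-0.0055,0.002],0,1]
    - [[0.2255,-0.0055,0.002],0,1]

```text
time_s: 32.5
ee_pos: [0.4171, -0.1604, 0.0257]
eef_rot: [0.573, -0.415, 0.573, 0.414]
force: [0.1, 0.8, 5.8]
gripper_width: 0.013
```

Emit:
move_arm:
  series:
    - [[-0.02,0,0],0,1]
    - [[-0.05,0,0],0,1]
    - [[-0.09,0,0],0,1]
    - [[-0.13,0,0],0,1]
    - [[-0.17,0,0],0,1]
    - [[-0.18,0,0],0,1]
    - [[-0.18,0,0],0,1]

```text
time_s: 33.2
ee_pos: [0.4171, -0.1603, 0.2062]
eef_rot: [0.574, -0.415, 0.572, 0.414]
force: [0.5, -0.1, -1.1]
gripper_width: 0.0129
```

```bash
python3 - <<'E'
from h import *
# is the scoop still there? (top camera, orange before/after) 
c=shot('wrist','w12'); T=shot('top','top5')
im=np.load('pics/w12.npy'); red(c,im,status.get_state()['ee_pos'][2]+.031)
orange(T,np.load('pics/top5.npy'),.054,False)
h=np.radians(82.0);u=np.array([np.cos(h),np.sin(h)]);O=np.array([.549,-.3153]);F=O+.008*u
print(F);plan((F[0],F[1],.15,172),(F[0],F[1],.0645,172))
E
```

```text
red [264, 218, 34, 141, 4296] centre [ 0.4159 -0.1632] len 0.0683 0.0123 ang 73.0
[ 0.55011338 -0.30737786]
t 33.3 pos [ 0.4153 -0.1601  0.2034] jaw 161.7 F [ 0.1  1.  -1.4] w 0.0136 tilt -1.0 q6 -0.32
shift [0.0529, -0.1743, -0.0975] turn -10.3 alt 169.7
shift [0.1384, -0.1746, -0.0975] turn -10.3 alt 169.7
```

Emit:
move_arm:
  series:
    - [[0.01,-0.03,-0.018],-3,1]
    - [[0.01,-0.065,-0.036],-6,1]
    - [[0.01,-0.1,-0.055],-9,1]
    - [[0.01,-0.135,-0.075],-10.3,1]
    - [[0.02,-0.165,-0.092],-10.3,1]
    - [[0.03,-0.1745,-0.0975],-10.3,1]
    - [[0.04,-0.1745,-0.0975],-10.3,1]
    - [[0.04,-0.1745,-0.0975],-10.3,1]
    - [[0.04,-0.1745,-0.0975],-10.3,1]

```text
time_s: 34.2
ee_pos: [0.5507, -0.3067, 0.1644]
eef_rot: [0.533, -0.464, 0.534, 0.465]
force: [0.0, 0.7, -1.2]
gripper_width: 0.0132
```

```bash
python3 - <<'E'
from h import *
c=shot('wrist','w13',s=1.4); plan((.5501,-.3074,.0645,172))
print('predict plate top corners px', [(proj(c,(0.5406+a*.0+ s*.025*.990 , -.3768 - s*.025*.139 + b*.006,.119),True)).round(1).tolist() for s in (-1,1) for a,b in ((0,-1),(0,1))])
im=np.load('pics/w13.npy'); m=(im.max(2)<60).astype(np.uint8); n,l,st,ce=cv2.connectedComponentsWithStats(m)
print([s.tolist() for s in st[1:] if s[4]>200])
E
```

```text
t 34.25 pos [ 0.5512 -0.3068  0.1654] jaw 172.1 F [ 0.7 -0.  -0.9] w 0.0134 tilt -1.0 q6 0.11
shift [0.1009, 0.001, -0.0007] turn 0.1 alt -179.9
predict plate top corners px [[322.8, 113.3], [325.3, 133.7], [235.7, 113.2], [238.8, 133.5]]
[[0, 0, 68, 50, 1236], [399, 0, 100, 88, 2995], [238, 113, 85, 19, 1547], [0, 127, 511, 293, 45656]]
```

View pics/w13.png

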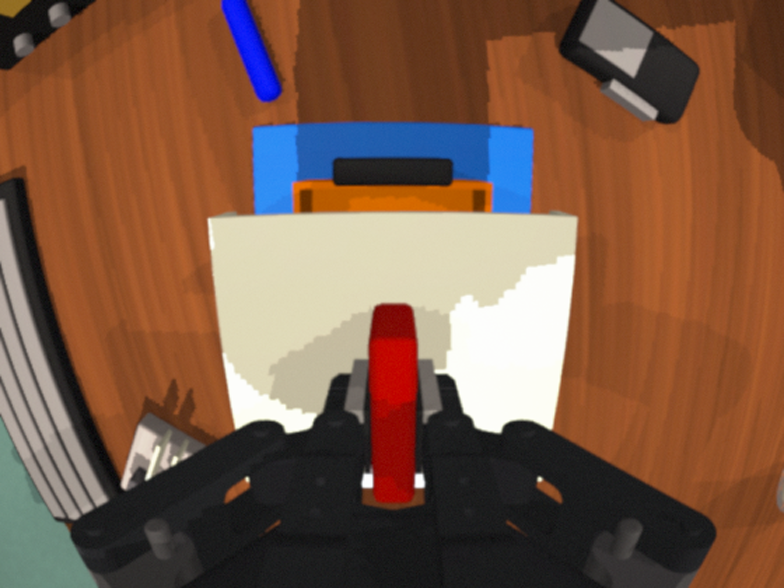

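Grip plate is where predicted (within 1 px), so the scoop hasn't moved. Lowering the lid.

Emit:
move_arm:
  series:
    - [[0.03,0,0.001],0,1]
    - [[0.055,0,0.001],0,1]
    - [[0.07,0,0.001],0,1]
    - [[0.08,0,0.001],0,1]
    - [[0.087,0,0.001],0,1]
    - [[0.093,0,0.001],0,1]
    - [[0.097,0,0.001],0,1]
    - [[0.099,0,0.001],0,1]
    - [[0.099,0,0.001],0,1]

```text
time_s: 35.15
ee_pos: [0.552, -0.3067, 0.0661]
eef_rot: [0.533, -0.464, 0.533, 0.464]
force: [-0.8, -0.3, -1.2]
gripper_width: 0.0132
```

```bash
python3 - <<'E'
from h import *
plan((.5501,-.3074,.0645,172))
E
```

```text
t 35.15 pos [ 0.552  -0.3067  0.0661] jaw 172.1 F [-0.8 -0.3 -1.2] w 0.0132 tilt -1.0 q6 0.11
shift [0.0016, 0.0018, -0.0009] turn 0.1 alt -179.9
```

Emit:
move_arm:
  series:
    - [[0.001,0,0],0,1]
    - [[0.002,0,0],0,1]
    - [[0.002,0,0],0,1]
    - [[0.002,0,0],0,-1]
    - [[0.002,0,0],0,-1]
    - [[0.002,0,0],0,-1]
    - [[0.002,0,0],0,-1]
    - [[-0.03,0,0],0,-1]
    - [[-0.08,0,0],0,-1]
    - [[-0.13,0,0],0,-1]
    - [[-0.18,0,0],0,-1]
    - [[-0.18,0,0],0,-1]
    - [[-0.18,0,0],0,-1]

```text
time_s: 36.45
ee_pos: [0.5523, -0.3067, 0.2476]
eef_rot: [0.534, -0.465, 0.533, 0.463]
force: [-0.8, 0.1, -0.7]
gripper_width: 0.085
```

```bash
python3 - <<'E'
from h import *
np.set_printoptions(precision=4,suppress=True)
c=shot('wrist','w14',s=1.4); im=np.load('pics/w14.npy'); red(c,im,.095)
m=((im.min(2)>165)).astype(np.uint8); n,l,st,ce=cv2.connectedComponentsWithStats(m)
for i in range(1,n):
    if st[i,4]>3000:
        q=cv2.approxPolyDP(cv2.findContours((l==i).astype(np.uint8),0,2)[0][0],6,True)[:,0]
        print(st[i].tolist(),q.tolist(),[atz(c,p,.059,True)[:2].round(4).tolist() for p in q.astype(float)])
S=[(.549,-.3153)]
h=np.radians(82);u=np.array([np.cos(h),np.sin(h)]);v=np.array([-u[1],u[0]])
print('expected lid corners',[(np.array(S[0])+a*.056*u+b*.064*v).round(4).tolist() for a in(-1,1) for b in (-1,1)])
print('expected px',[proj(c,np.r_[np.array(S[0])+a*.056*u+b*.064*v,.059],True).round(1).tolist() for a in(-1,1) for b in (-1,1)])
plan((.57,.33,.3,5))
E
```

```text
red [275, 165, 13, 63, 787] centre [ 0.5522 -0.3072] len 0.06 0.011 ang 82.3
[219, 133, 125, 105, 11386] [[343, 134], [220, 134], [223, 236], [339, 236]] [[0.4815, -0.3556], [0.6062, -0.3729], [0.623, -0.2633], [0.4963, -0.2457]]
expected lid corners [[0.6046, -0.3797], [0.4778, -0.3618], [0.6202, -0.2688], [0.4934, -0.2509]]
expected px [[220.5, 127.3], [345.8, 127.6], [224.6, 231.0], [341.2, 231.3]]
t 36.5 pos [ 0.5515 -0.3064  0.2455] jaw 172.0 F [-0.3  0.1 -0.3] w 0.0856 tilt -1.0 q6 0.11
shift [-0.0539, 0.0699, 0.6328] turn -13.0 alt 167.0
```

Fin centre and apparent size show the lid seated at its old height (fin 70 mm ahead of the grip plate, as specified). Next I'll go to the switch and recheck the ball on the way.

```bash
python3 - <<'E'
from h import *
plan((.525,.3355,.27,95),(.525,.3355,.082,95))
E
```

```text
t 36.5 pos [ 0.5515 -0.3064  0.2455] jaw 172.0 F [-0.3  0.1 -0.3] w 0.0856 tilt -1.0 q6 0.11
shift [-0.0239, 0.1152, 0.632] turn 77.0 alt -103.0
shift [0.1641, 0.1152, 0.6319] turn 77.0 alt -103.0
```

Emit:
move_arm:
  series:
    - [[-0.024,0.009,0.05],7,-1]
    - [[-0.024,0.018,0.1],14,-1]
    - [[-0.024,0.027,0.15],21,-1]
    - [[-0.024,0.036,0.2],28,-1]
    - [[-0.024,0.045,0.245],35,-1]
    - [[-0.024,0.054,0.29],42,-1]
    - [[-0.024,0.063,0.335],49,-1]
    - [[-0.024,0.072,0.38],56,-1]
    - [[-0.024,0.08,0.425],63,-1]
    - [[-0.024,0.088,0.47],70,-1]
    - [[-0.024,0.096,0.515],77,1]
    - [[-0.024,0.104,0.56],77,1]
    - [[-0.024,0.112,0.605],77,1]
    - [[-0.024,0.115,0.632],77,1]
    - [[-0.024,0.115,0.632],77,1]
    - [[-0.024,0.115,0.632],77,1]
    - [[-0.024,0.115,0.632],77,1]

```text
time_s: 38.2
ee_pos: [0.5252, 0.334, 0.2688]
eef_rot: [0.706, -0.032, 0.707, 0.03]
force: [1.2, -0.5, -0.2]
gripper_width: -0.0003
```

```bash
python3 - <<'E'
from deck import *
c=shot('wrist','w15'); red(c,np.load('pics/w15.npy'),.091); plan((.530,.3365,.082,95),(.614,.3425,.082,95))
T=shot('top','top6'); red(T,np.load('pics/top6.npy'),.091,False)
# sticks in grooves: green components on the top view vs groove lines
im=np.load('pics/w15.npy')
for k in range(6):
    px=proj(T,D([.6275,-.0465,.134,p[3]],.07+.036*k+.0155,.02),False); i=np.round(px).astype(int); print(k,px.round(1),np.load('pics/top6.npy')[i[1],i[0]])
E
```

```text
red [272, 222, 23, 23, 416] centre [0.5693 0.3405] len 0.0247 0.0229 ang 5.8
t 38.25 pos [0.5254 0.3338 0.2694] jaw 95.0 F [-0.1 -0.   0.9] w -0.0001 tilt -1.0 q6 -2.31
shift [0.1874, 0.0025, 0.0051] turn -0.0 alt 180.0
shift [0.1873, 0.0011, 0.0893] turn -0.0 alt 180.0
0 [266.9 201.2] [139 214 149]
1 [256.  202.5] [210 232 219]
2 [245.4 203.8] [199 226 204]
3 [234.8 205.1] [112 208 127]
4 [224.5 206.4] [53 51 49]
5 [214.3 207.6] [ 87 198 105]
```

Five sticks still in grooves (0–3, 5; groove 4 dark/empty). Ball at (0.569, 0.3405), off. Pushing it over.

Emit:
move_arm:
  series:
    - [[0.05,0.003,0.002],0,1]
    - [[0.1,0.003,0.002],0,1]
    - [[0.14,0.003,0.002],0,1]
    - [[0.17,0.003,0.002],0,1]
    - [[0.187,0.003,0.002],0,1]
    - [[0.187,0.003,0.01],0,1]
    - [[0.187,0.003,0.02],0,1]
    - [[0.187,0.003,0.03],0,1]
    - [[0.187,0.003,0.04],0,1]
    - [[0.187,0.003,0.05],0,1]
    - [[0.187,0.003,0.06],0,1]
    - [[0.187,0.003,0.07],0,1]
    - [[0.187,0.003,0.078],0,1]
    - [[0.187,0.003,0.084],0,1]
    - [[0.187,0.003,0.088],0,1]
    - [[0.187,0.003,0.09],0,1]
    - [[0.187,0.003,0.09],0,1]

```text
time_s: 40.0
ee_pos: [0.6041, 0.3446, 0.0821]
eef_rot: [0.698, -0.034, 0.714, 0.028]
force: [-29.6, 0.9, 15.4]
gripper_width: 0.0001
```

Emit:
move_arm:
  series:
    - [[0,0,-0.01],0,1]
    - [[0,0,-0.03],0,1]
    - [[-0.04,0,-0.06],0,1]
    - [[-0.09,0,-0.08],0,1]
    - [[-0.14,0,-0.08],0,1]
    - [[-0.187,0,-0.08],0,1]
    - [[-0.187,0,-0.08],0,1]
    - [[-0.187,0,-0.08],0,1]

```text
time_s: 40.8
ee_pos: [0.5359, 0.3396, 0.2721]
eef_rot: [0.708, -0.03, 0.705, 0.032]
force: [0.0, -0.0, -1.0]
gripper_width: -0.0002
```

```bash
python3 - <<'E'
from h import *
for n in ('top','side'):
    T=vision.get_calibration(n); im0=np.load(f'pics/{n}0.npy'); shot(n,n+'7'); im=np.load(f'pics/{n}7.npy')
    for i in (im0,im):
        m=((i[:,:,0]>130)&(i[:,:,1]<60)&(i[:,:,2]<60)).astype(np.uint8); k,l,st,ce=cv2.connectedComponentsWithStats(m)
        print(n,[(ce[j].round(1).tolist(),int(st[j,4]),atz(T,ce[j],.091)[:2].round(4).tolist()) for j in range(1,k) if st[j,4]>8])
plan((.528,.3365,.082,95))
E
```

```text
top [([166.5, 212.1], 36, [0.5671, 0.3414]), ([373.7, 216.5], 28, [0.5554, -0.2972])]
top [([165.2, 192.6], 43, [0.6277, 0.347]), ([374.4, 218.3], 52, [0.5499, -0.2993])]
side [([268.4, 156.9], 34, [0.5677, 0.3489]), ([285.9, 294.2], 66, [0.5596, -0.312])]
side [([284.2, 156.4], 23, [0.6281, 0.3462]), ([283.3, 295.3], 43, [0.5518, -0.3152])]
t 40.9 pos [0.5349 0.3387 0.2686] jaw 95.0 F [ 0.3 -0.6 -0.4] w 0.0001 tilt -1.0 q6 -2.3
shift [0.1866, -0.0014, -0.0067] turn 0.0 alt -180.0
```

The ball moved 61 mm of the expected 67, so I'll push again from a slightly higher contact and watch the force.

Emit:
move_arm:
  series:
    - [[0.05,0,0],0,1]
    - [[0.1,0,0],0,1]
    - [[0.14,0,0],0,1]
    - [[0.165,0,0],0,1]
    - [[0.179,0,0],0,1]
    - [[0.179,0,0.02],0,1]
    - [[0.179,0,0.04],0,1]
    - [[0.179,0,0.055],0,1]
    - [[0.179,0,0.065],0,1]
    - [[0.179,0,0.07],0,1]
    - [[0.179,0,0.073],0,1]
    - [[0.179,0,0.073],0,1]

```text
time_s: 42.1
ee_pos: [0.604, 0.3447, 0.0903]
eef_rot: [0.704, -0.032, 0.709, 0.03]
force: [-8.9, -0.2, 3.9]
gripper_width: -0.0
```

Emit:
move_arm:
  series:
    - [[0,0,0.003],0,1]
    - [[0,0,0.006],0,1]
    - [[0,0,0.006],0,1]

```text
time_s: 42.4
ee_pos: [0.6047, 0.3446, 0.0902]
eef_rot: [0.7, -0.033, 0.713, 0.029]
force: [-22.3, -0.3, 9.9]
gripper_width: 0.0001
```

```bash
python3 - <<'E'
from h import *
plan((.618,.3465,.082,95))
for n in ('top','side'):
    T=vision.get_calibration(n); shot(n,n+'8'); i=np.load(f'pics/{n}8.npy')
    m=((i[:,:,0]>130)&(i[:,:,1]<60)&(i[:,:,2]<60)).astype(np.uint8); k,l,st,ce=cv2.connectedComponentsWithStats(m)
    print(n,[(ce[j].round(1).tolist(),int(st[j,4]),atz(T,ce[j],.091)[:2].round(4).tolist()) for j in range(1,k) if st[j,4]>8])
E
```

```text
t 42.4 pos [0.6047 0.3446 0.0902] jaw 95.1 F [-22.3  -0.3   9.9] w 0.0001 tilt -0.9998 q6 -2.22
shift [0.0079, 0.0007, 0.0136] turn 0.1 alt -179.9
top [([374.4, 219.1], 25, [0.5475, -0.2994])]
side [([284.1, 156.3], 24, [0.6278, 0.3466]), ([283.3, 295.4], 43, [0.5517, -0.3157])]
```

Position barely changes as the force rises from 9 to 22 N: that is the end stop, so the lever is fully on. Retreating for the final checks.

Emit:
move_arm:
  series:
    - [[0,0,-0.01],0,1]
    - [[0,0,-0.03],0,1]
    - [[-0.04,0,-0.06],0,1]
    - [[-0.09,0,-0.08],0,1]
    - [[-0.14,0,-0.09],0,1]
    - [[-0.17,0,-0.12],0,1]
    - [[-0.17,0,-0.16],0,1]
    - [[-0.17,0,-0.16],0,1]
    - [[-0.17,0,-0.16],0,1]

```text
time_s: 43.4
ee_pos: [0.4538, 0.3319, 0.2618]
eef_rot: [0.707, -0.031, 0.706, 0.032]
force: [0.0, 0.2, 0.4]
gripper_width: 0.0
```

```bash
python3 - <<'E'
from deck import *
plan((.45,.34,.25,95))
for n in ('top','side'):
    T=vision.get_calibration(n); shot(n,n+'9'); i=np.load(f'pics/{n}9.npy')
    m=((i[:,:,0]>130)&(i[:,:,1]<60)&(i[:,:,2]<60)).astype(np.uint8); k,l,st,ce=cv2.connectedComponentsWithStats(m)
    print(n,[(ce[j].round(1).tolist(),int(st[j,4]),atz(T,ce[j],.091)[:2].round(4).tolist()) for j in range(1,k) if st[j,4]>8])
    P=[.6275,-.0465,.134,p[3]]
    for kk in range(6): print(kk,[i[tuple(np.round(proj(T,D(P,.07+.036*kk+.0155,y))).astype(int)[::-1])].tolist() for y in (-.03,-.01,.02,.035)])
    # change elsewhere against the start
    i0=np.load(f'pics/{n}0.npy'); d=(np.abs(i.astype(int)-i0).max(2)>60).astype(np.uint8); k,l,st,ce=cv2.connectedComponentsWithStats(cv2.morphologyEx(d,cv2.MORPH_OPEN,np.ones((3,3))))
    print('changed',[s.tolist() for s in st[1:] if s[4]>25])
    if n=='top':
        m=((i.min(2)>175)).astype(np.uint8); m[:, :330]=0; k,l,st,ce=cv2.connectedComponentsWithStats(m)
        for j in range(1,k):
            if st[j,4]>400: print('lid top',cv2.minAreaRect(np.argwhere(l==j)[:,::-1].astype(np.float32)),atz(T,ce[j],.059).round(4))
E
```

```text
t 43.4 pos [0.4538 0.3319 0.2618] jaw 95.1 F [0.  0.2 0.4] w 0.0 tilt -1.0 q6 -2.4
shift [0.0118, 0.0084, -0.0031] turn 0.1 alt -179.9
top [([165.2, 192.6], 44, [0.6275, 0.347]), ([374.9, 218.6], 41, [0.5489, -0.3008])]
0 [[83, 204, 102], [97, 218, 114], [143, 217, 152], [93, 205, 109]]
1 [[86, 207, 105], [99, 219, 116], [212, 233, 220], [88, 201, 106]]
2 [[94, 216, 113], [90, 210, 108], [204, 229, 208], [89, 200, 105]]
3 [[85, 205, 103], [99, 220, 119], [113, 210, 127], [90, 205, 109]]
4 [[49, 49, 44], [38, 36, 32], [55, 52, 50], [39, 35, 32]]
5 [[96, 217, 116], [87, 207, 108], [87, 201, 107], [84, 195, 102]]
changed [[263, 179, 8, 33, 183], [253, 181, 7, 32, 170], [242, 182, 7, 32, 174], [232, 184, 7, 31, 165], [212, 186, 7, 31, 157], [162, 190, 7, 7, 38], [363, 192, 16, 7, 63], [186, 196, 9, 6, 48], [163, 209, 8, 7, 48], [365, 211, 12, 10, 87], [352, 218, 6, 14, 50], [387, 219, 9, 23, 113], [355, 233, 14, 6, 57], [143, 235, 28, 29, 379], [396, 235, 5, 8, 33], [207, 243, 17, 31, 335], [76, 255, 51, 42, 1170], [380, 255, 171, 158, 9091], [467, 277, 8, 8, 54], [40, 281, 118, 125, 532
[... 799 characters left out ...]
], [121, 118, 110], [118, 116, 111]]
5 [[247, 255, 232], [106, 232, 125], [93, 213, 110], [88, 228, 108]]
changed [[37, 0, 210, 64, 5556], [228, 24, 10, 5, 37], [49, 38, 117, 185, 6916], [107, 45, 12, 10, 69], [242, 65, 4, 10, 37], [225, 81, 21, 28, 330], [97, 101, 146, 319, 15828], [236, 114, 4, 9, 33], [281, 152, 7, 8, 45], [279, 188, 18, 5, 60], [219, 191, 28, 9, 140], [276, 195, 27, 13, 167], [228, 200, 19, 7, 94], [290, 203, 15, 4, 45], [79, 234, 18, 8, 98], [117, 236, 24, 31, 431], [78, 244, 9, 8, 59], [268, 281, 12, 4, 43], [282, 283, 8, 24, 124], [261, 284, 6, 14, 59], [303, 285, 8, 17, 67], [260, 303, 21, 19, 147], [303, 307, 6, 17, 57], [262, 323, 15, 9, 76], [261, 335, 10, 5, 42]]
```

```bash
python3 -c "
from workcell import job; print(job.finish_job())"
```

```text
the job is handed in; nothing more can be done
None
```

The job was handed in at about 43 s on the robot's clock. As far as my checks show, every step was done as asked and in order. Finish reported no verdict.

**What I did**
- I took the lid off and laid it on the desk.
- The stand held one stick, which I placed in groove 5.
- I poured the scoop's four sticks by pushing its foot against the ramp's top edge so that it tipped. They rolled into grooves 0 to 3.
- I stood the empty scoop back on the mat.
- While I was busy elsewhere the lid was knocked about 33 mm. I found it again and put it back on the scoop.
- Last, I pushed the switch lever over.

**What the last checks showed**
- **Sticks:** both fixed cameras show all five sticks in grooves 0–3 and 5, with groove 4 empty.
- **Scoop and lid:** the scoop's origin was measured about 2 mm from the mat centre. The lid sat at its original height and had not moved in the last pictures.
- **Other things:** the before/after comparison showed no change at the key, phone or marker. Parts of the views near the mug and the microphone changed where the arm or its shadow had moved, so those two are less certain. The robot never worked close to them.

**What disagreed**
- **Switch:** the ball moved 61 mm instead of the 67 mm expected. In a second push the force rose from 9 to 22 N while the ball moved less than 1 mm, so I took that as the end stop. A starting position slightly past off could explain the gap.
- **Lid:** its outline read about 6 mm further forward than its fin. I saw about the same offset before I moved anything, so I treated it as a measuring bias.

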